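# Load the eye augers into the bit carrier

### The job

Load the bit carrier for the next job: pull its steel comb keeper fully open, lift every eye auger hanging on the low pegboard up and off its peg and put it point down through a hole of its own in the carrier, fully home so that its collar sits on the wood, then push the comb fully shut over the collars so that the bits are locked in. Leave the drill, the parts bin and the file where they are, and keep the carrier standing on the bench.

Things in the scene. Friction and masses are not known exactly. Their poses are not given: they have to be found in the camera images.
- board: Low green pegboard panel fixed to the bench, 340 mm wide, top edge 260 mm above the bench. Origin on the bench under the middle of its front face; its -x axis points straight out of the front, y runs along the face. Four 6 mm round steel pegs stand out of the front at y = -108, -36, +36, +108 mm, their axis 235 mm above the bench.
- carrier: Loose wooden bit carrier, heavy (2.5 kg), 160 (x) by 210 mm (y), standing on the bench; origin in the middle of its underside. The upper face of its 20 mm top plate (open below) is 80 mm above the bench, with four 15 mm through holes in a row along y at x = -45 mm. Guide strips 16 mm high run along its two short edges (y = +-100 mm).
- comb (a joint): Steel comb keeper on the carrier, m: 0 = shut, 0.045 = fully open (moves along the carrier's +x). 4 mm plate, underside 9 mm above the top plate. Shut, its teeth reach 14 mm past the line of holes, a 14 mm slot at each hole: no collar passes, and seated collars are locked under the teeth. At 0.035 the teeth are 21 mm clear of the line of holes. Stays where left; needs about 2 N.
- comb_tab (a point): Top centre of the comb's black square tab, 16 x 16 mm and 40 mm tall, standing on the comb plate; moves with the comb. 85 mm from the line of holes on the carrier's +x side when the comb is shut, 133 mm above the bench.
- peg0 (a point): End of the peg at y = -108 mm of the board, 77 mm out of the face; all four pegs are alike. A peg runs level for 70 mm, then turns up; its end's top is 11 mm above the level part's axis, so a hanging eye must rise at least 8 mm (and can rise at most 22 mm) before it is drawn off over the end.
- hole0 (a point): Centre of the mouth of carrier hole 0, on the upper face of the top plate, at y = -60 mm in the carrier's frame. 15 mm across, holes are 40 mm apart.
- hole1 (a point): Centre of the mouth of carrier hole 1, on the upper face of the top plate, at y = -20 mm in the carrier's frame. 15 mm across, holes are 40 mm apart.
- hole2 (a point): Centre of the mouth of carrier hole 2, on the upper face of the top plate, at y = 20 mm in the carrier's frame. 15 mm across, holes are 40 mm apart.
- hole3 (a point): Centre of the mouth of carrier hole 3, on the upper face of the top plate, at y = 60 mm in the carrier's frame. 15 mm across, holes are 40 mm apart.
- bit0: Steel eye auger (drill bit with an eye), 146 mm long, 0.11 to 0.18 kg, hanging upright by its eye on the peg at y = -108 mm of the board, 41 to 51 mm out of the face; may be absent. Origin at its point, z up. From the point up: 14 mm cone, 12 mm round stem to 70 mm, collar 24 mm across from 70 to 76 mm, 10 mm round neck to 106 mm, then the eye.
- bit0_eye (a point): Centre of bit0's eye, 126 mm above its point, on its axis. The eye is a flat-sided square loop, 36 mm wide along the bit's y, 12 mm thick along x, 40 mm high, with an opening 24 mm wide and 28 mm high along x, through which the peg passes. Good grasp: across the flat sides, along y.
- bit0_collar (a point): Centre of the underside of bit0's collar, 70 mm above its point; it rests on the carrier's top plate at a hole's mouth when the bit is fully home.
- bit1: Steel eye auger (drill bit with an eye), 146 mm long, 0.11 to 0.18 kg, hanging upright by its eye on the peg at y = -36 mm of the board, 41 to 51 mm out of the face; may be absent. Origin at its point, z up. From the point up: 14 mm cone, 12 mm round stem to 70 mm, collar 24 mm across from 70 to 76 mm, 10 mm round neck to 106 mm, then the eye.
- bit1_eye (a point): Centre of bit1's eye, 126 mm above its point, on its axis. The eye is a flat-sided square loop, 36 mm wide along the bit's y, 12 mm thick along x, 40 mm high, with an opening 24 mm wide and 28 mm high along x, through which the peg passes. Good grasp: across the flat sides, along y.
- bit1_collar (a point): Centre of the underside of bit1's collar, 70 mm above its point; it rests on the carrier's top plate at a hole's mouth when the bit is fully home.
- bit2: Steel eye auger (drill bit with an eye), 146 mm long, 0.11 to 0.18 kg, hanging upright by its eye on the peg at y = 36 mm of the board, 41 to 51 mm out of the face; may be absent. Origin at its point, z up. From the point up: 14 mm cone, 12 mm round stem to 70 mm, collar 24 mm across from 70 to 76 mm, 10 mm round neck to 106 mm, then the eye.
- bit2_eye (a point): Centre of bit2's eye, 126 mm above its point, on its axis. The eye is a flat-sided square loop, 36 mm wide along the bit's y, 12 mm thick along x, 40 mm high, with an opening 24 mm wide and 28 mm high along x, through which the peg passes. Good grasp: across the flat sides, along y.
- bit2_collar (a point): Centre of the underside of bit2's collar, 70 mm above its point; it rests on the carrier's top plate at a hole's mouth when the bit is fully home.
- bit3: Steel eye auger (drill bit with an eye), 146 mm long, 0.11 to 0.18 kg, hanging upright by its eye on the peg at y = 108 mm of the board, 41 to 51 mm out of the face; may be absent. Origin at its point, z up. From the point up: 14 mm cone, 12 mm round stem to 70 mm, collar 24 mm across from 70 to 76 mm, 10 mm round neck to 106 mm, then the eye.
- bit3_eye (a point): Centre of bit3's eye, 126 mm above its point, on its axis. The eye is a flat-sided square loop, 36 mm wide along the bit's y, 12 mm thick along x, 40 mm high, with an opening 24 mm wide and 28 mm high along x, through which the peg passes. Good grasp: across the flat sides, along y.
- bit3_collar (a point): Centre of the underside of bit3's collar, 70 mm above its point; it rests on the carrier's top plate at a hole's mouth when the bit is fully home.
- drill: Orange cordless drill standing on its battery, 210 mm tall; bystander, beyond the carrier. Origin at its underside, z up.
- bin: Grey open parts bin, 80 x 140 x 70 mm; bystander, beyond the carrier. Origin at its underside, z up.
- file: Steel file with a wooden handle lying on the bench, 290 mm long, 22 mm high; bystander, between the carrier and the board. Origin at its underside, z up.
Things that resemble listed ones, but are neither listed nor needed, are in the scene too. What is shaped like the bit0 but purple or yellow is not meant.

How it is judged:
By the outcome, as a careful person would: the job done as asked, in the order asked, and still so for the second after the job is handed in, with the robot touching nothing.
Of bit0, bit1, bit2, bit3 only 2 to 4 are there at a start; the rules pass over those that are not, and their reading is None.
At some moment in a run one of carrier may be knocked a few centimetres aside while the robot is not near it.
It also fails if it takes over 210 s, if anything falls off the work surface, if the arm or the gripper's body presses on something with over 40 N, if the wrist force passes 120 N, or if a joint passes its speed limit or range.

### The arm

A 6-joint arm with a two-finger parallel gripper is mounted at the origin on the work surface. World frame = base frame: x ahead of the robot, y to its left, z up, the work surface at z = 0. Lengths are in m, angles in rad, forces in N, time in s.
With the tool pointing down it reaches from about 0.2 to 0.875 m from the base axis. Payload 3.4 kg.
Tool frame: the origin (TCP) lies on the centre line of the jaws, within the pads' length; the fingertips stand 8 mm ahead of it and the grasp point (between the pads) lies 11 mm behind it (arm.nose_length is the distance from the TCP to the fingertips, in m); z points along the fingers, y is the direction in which the jaws open and shut (so a half turn about z gives the same grasp; the last joint's range is limited). The gripper opens to 94 mm and grips with 3 to 60 N. Pads are 16 mm wide; open, the fingers measure 119 mm over their backs; the gripper's body (75 mm by 177 mm) begins 78 mm behind the grasp point.
Start: joints at [-0.121, 0.276, 1.505, -0, 1.361, -0.121], TCP at [0.575, -0, 0.213] pointing down, gripper open.
Joint ranges: [-2.89, 2.89], [-0.75, 2.08], [0.22, 2.7], [-1.18, 4.32], [0.11, 2.71], [-2.7, 2.7]. Speed limits (rad/s): [2.57, 2.57, 3.14, 3.14, 3.14, 3.14].

### API

Orientations are given as [roll, pitch, yaw] about the fixed x, y, z axes, in that order (R = Rz(yaw) Ry(pitch) Rx(roll)).
In Python, from plant import monitor, imaging, job, arm gives the robot as it stands. The module is installed in compiled form; this text tells all that it offers.
- The arm moves only by the tool drive_tool, never from a script. Its argument "series" is a list of rows, each an object with "xyz": the shift along the tool's x, y, z in mm, a list of three; "twist": the turn about the tool's z in rad; "gripper": the closure, from -1 (fully open) to 1 (shut). A call has 1 to 8 rows; each row shifts and turns the commanded pose from where the row before left it, along the tool's axes as they then stand; what a row does not reach is not made up. A row lasts 1/8 s, in which the tool goes at most 62.5 mm and 10.7 degrees, less where a joint would pass 70% of its speed; a pose out of reach is approached as far as the arm can. A call is refused whole if a number of a shift passes 62.5 or a number of a turn 0.188, either way. A call with a gripper value outside its range is refused whole. The fingers move at their own pace and stop on an object; "newtons" is the grip in N (left out, the last holds). Time passes only in rows, so rows that do not move let the fingers close. It gives the time, the measured TCP pose, the force and the opening at its end, in the units of the state.
- monitor.get_state(): the state, without advancing time (a new reading comes with each control period).
- imaging.capture(name): name is "scene" or "side" or "wrist"; returns the picture (480x640x3 uint8, red, green, blue); there is no depth.
- imaging.camera_model(name): a dict with "fx", "fy", "cx", "cy" (pixels), "R" (3x3) and "t" (3): a world point X has camera coordinates R X + t; the wrist camera has in their place "hand_eye" (4x4, takes a point from camera to tool coordinates, whose origin is the TCP and whose axes are the flange's). Camera axes: x right, y down, z forward; pixel columns grow to the right and rows downward; lengths in m; the calibration is good to about 2 mm. A picture is of the moment at which its call begins: read the wrist's pose just before it. camera_model takes no time and is no camera call.
- job.close_job(): hands the job in, once; it reports no verdict.
The state is a dict: "clock": time; "qpos": joint angles; "qvel": joint speeds; "joint_efforts": joint torques, N m; "tcp_pos": TCP position; "ee_rot": TCP orientation; "wrist_force": force on the tool from outside, world axes, zero at the start; "ft_torque": the same for the moment, N m; "grip_width": finger opening in m.
Only numpy, scipy, OpenCV 4.12 (cv2) and the standard library are available. Lean on these libraries where they do the work, as an engineer would, in place of code of your own. Each camera call takes 0.05 s, during which the arm holds its last target.

## Working session

There is one attempt and no reset: what is moved stays moved. The work goes in short steps, Python scripts to look and compute and a tool call to move; the robot and the scene stay as the last step left them, time stands still between calls to the robot, and variables do not carry over. Pictures are saved under pics/ and viewed, and the job is handed in when it is done.

Besides the shell and the picture viewer there is one more tool, called after "Emit:" as a command line: name --argument value ..., lists and objects as JSON in quotes. drive_tool: Moves the arm, as the interface text tells. Its arguments: {"type":"object","properties":{"series":{"type":"array","items":{"type":"object","properties":{"xyz":{"type":"array","items":{"type":"number"}},"twist":{"type":"number"},"gripper":{"type":"number"}}}},"newtons":{"type":"number"}},"required":["series"]}

```bash
ls; mkdir -p pics; python3 - <<'E'
from plant import monitor, imaging, job, arm
import cv2
print(monitor.get_state())
for n in ("scene","side","wrist"):
    im=imaging.capture(n); cv2.imwrite(f"pics/{n}0.png",im[:,:,::-1])
    print(n,imaging.camera_model(n))
print(arm.nose_length)
E
```

```text
pics
{'clock': 0.0, 'qpos': array([-1.20980906e-01,  2.76596057e-01,  1.50608361e+00, -3.17541131e-05,
        1.36068126e+00, -1.21029778e-01]), 'qvel': array([-0.00183953, -0.00090321,  0.00061404, -0.00029503,  0.00016366,
       -0.00066179]), 'joint_efforts': array([ 1.66144628e-04, -4.04588020e+01, -2.37234324e+01,  7.02253589e-02,
        3.46444664e-02, -1.77189750e-04]), 'tcp_pos': array([5.74470601e-01, 5.79904999e-05, 2.12623851e-01]), 'ee_rot': array([-3.13983357e+00, -1.82674628e-04,  1.57085169e+00]), 'wrist_force': array([ 0.54383602, -0.50052151,  1.23258984]), 'ft_torque': array([ 0.0585177 , -0.02205701, -0.04747718]), 'grip_width': 0.09426878691292714}
scene {'fx': 482.45691300400705, 'fy': 482.45691300400705, 'cx': 321.3020793805211, 'cy': 239.9470647049461, 'R': array([[ 0.6991614 ,  0.71492967, -0.00699269],
       [ 0.52122681, -0.51637665, -0.67946874],
       [-0.48938322,  0.47141354, -0.73367114]]), 't': array([-0.44678809, -0.18130933,  1.2819029 ])}
side {'fx': 564.7339789915259, 'fy': 564.7339789915259, 'cx': 317.96108041578606, 'cy': 239.6069268408292, 'R': array([[ 0.76811005, -0.6400875 , -0.01717376],
       [-0.4169455 , -0.47962253, -0.77208722],
       [ 0.48596646,  0.60020848, -0.63528449]]), 't': array([-0.4208137 ,  0.37834809,  0.96946417])}
wrist {'fx': 400.50774995620503, 'fy': 400.50774995620503, 'cx': 317.4247426755705, 'cy': 241.6267593041139, 'hand_eye': array([[-2.26930817e-04, -9.64076442e-01, -2.65624853e-01,
         7.67679588e-02],
       [ 9.99999895e-01, -1.12857913e-04, -4.44714178e-04,
         1.47343413e-03],
       [ 3.98760596e-04, -2.65624926e-01,  9.64076366e-01,
        -1.71056269e-01],
       [ 0.00000000e+00,  0.00000000e+00,  0.00000000e+00,
         1.00000000e+00]])}
0.008
```

View pics/scene0.png

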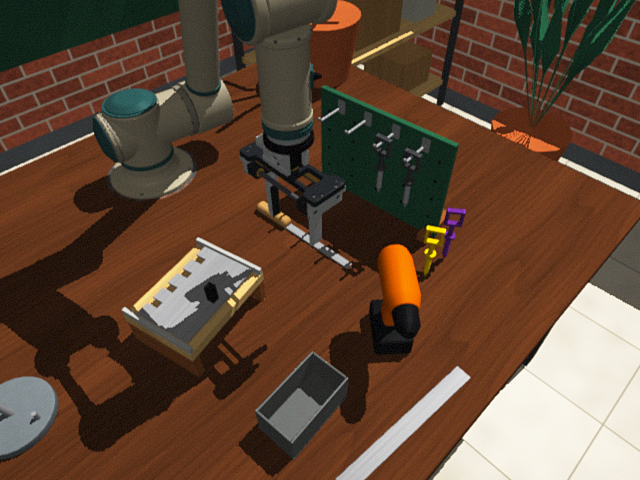

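View pics/side0.png

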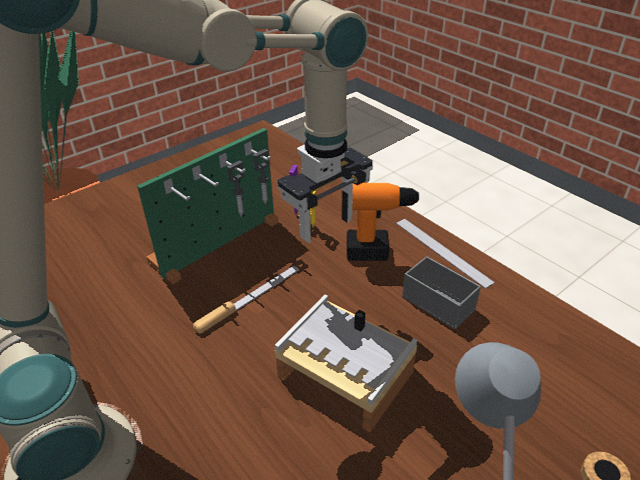

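View pics/wrist0.png

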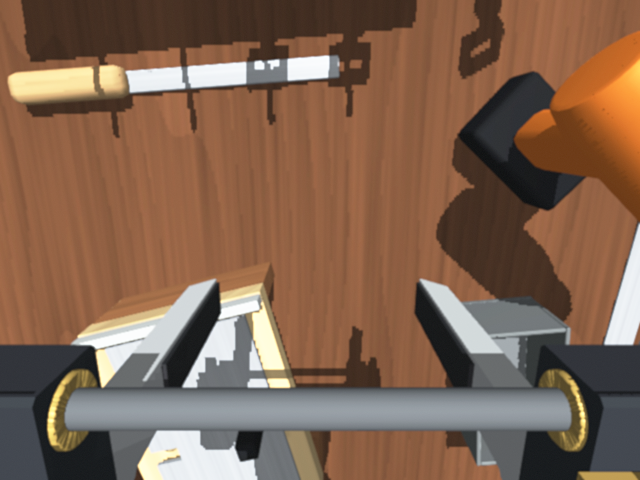

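```bash
cat > h.py <<'E'
import numpy as np, cv2
from scipy.spatial.transform import Rotation as Ro
from plant import monitor, imaging, job, arm
def ray(n,px,st=None):
    m=imaging.camera_model(n)
    d=np.array([(px[0]-m['cx'])/m['fx'],(px[1]-m['cy'])/m['fy'],1])
    if n=='wrist':
        H=m['hand_eye'];R=Ro.from_euler('xyz',st['ee_rot']).as_matrix()
        return st['tcp_pos']+R@H[:3,3], R@H[:3,:3]@d
    return -m['R'].T@m['t'], m['R'].T@d
def onz(n,px,z,st=None):
    o,d=ray(n,px,st); return o+d*(z-o[2])/d[2]
def proj(n,X,st=None):
    m=imaging.camera_model(n);X=np.atleast_2d(X)
    if n=='wrist':
        H=m['hand_eye'];R=Ro.from_euler('xyz',st['ee_rot']).as_matrix()
        c=((X-st['tcp_pos'])@R-H[:3,3])@H[:3,:3]
    else: c=X@m['R'].T+m['t']
    return np.c_[m['fx']*c[:,0]/c[:,2]+m['cx'],m['fy']*c[:,1]/c[:,2]+m['cy']]
def tri(*obs):
    A=np.zeros((3,3));b=np.zeros(3)
    for o,d in obs:
        d=d/np.linalg.norm(d);P=np.eye(3)-np.outer(d,d);A+=P;b+=P@o
    X=np.linalg.solve(A,b)
    res=[np.linalg.norm((np.eye(3)-np.outer(d,d)/(d@d))@(X-o)) for o,d in obs]
    return X,res
def crop(src,dst,x0,y0,x1,y1,s):
    im=cv2.imread(src)[y0:y1,x0:x1]; cv2.imwrite(dst,cv2.resize(im,None,fx=s,fy=s,interpolation=cv2.INTER_CUBIC))
def brd(yaw,o,P): # local->world
    c,s=np.cos(yaw),np.sin(yaw);P=np.atleast_2d(P)
    return np.c_[o[0]+c*P[:,0]-s*P[:,1],o[1]+s*P[:,0]+c*P[:,1],P[:,2]]
E
python3 - <<'E'
from h import *
crop('pics/scene0.png','pics/s_car.png',110,230,280,380,4)
crop('pics/side0.png','pics/d_car.png',265,285,425,435,4)
crop('pics/scene0.png','pics/s_brd.png',310,80,470,230,4)
crop('pics/side0.png','pics/d_brd.png',130,120,290,285,3.6)
E
```

```text
(no output)
```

View pics/s_car.png

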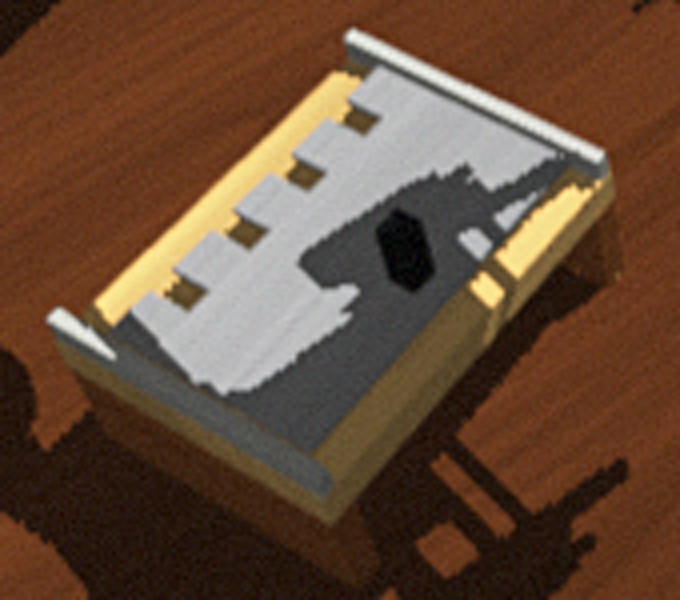

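View pics/d_car.png

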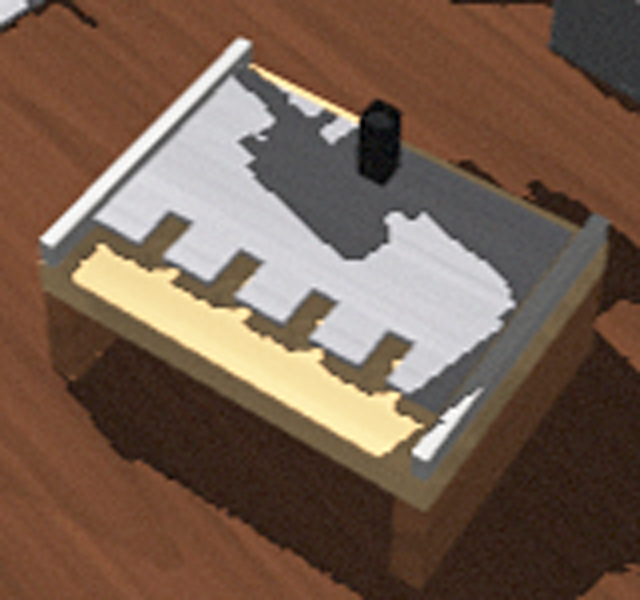

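View pics/s_brd.png

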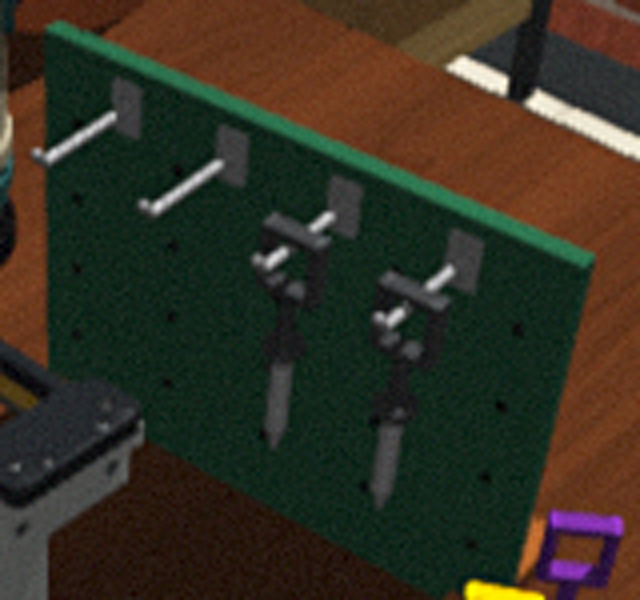

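View pics/d_brd.png

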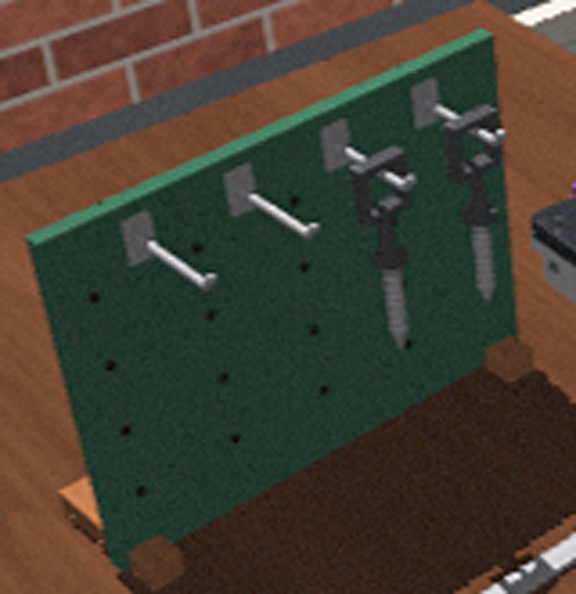

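```bash
python3 - <<'E'
from h import *
from scipy.optimize import least_squares
S=lambda x,y:(110+x/4,230+y/4)
D=lambda x,y:(265+x/4,285+y/4)
for p in [(350,36),(605,160),(50,318),(325,490)]: print('scene strip',p,onz('scene',S(*p),.096))
for p in [(45,243),(245,43),(420,462),(605,222)]: print('side strip',p,onz('side',D(*p),.096))
print('tab',onz('scene',S(405,235),.133),onz('side',D(381,112),.133))
# slots inner ends at comb top z=.093
ps=[(320,118.75),(347.25,131.75),(375.5,145.5),(405.5,160)]
pd=[(187.8,198.1),(216.1,183.9),(242.5,170.3),(268.3,157.8)]
for a,b in zip(ps,pd): print('peg',tri(ray('scene',a),ray('side',b)))
for a,b in [((322.5,89.5),(140.6,187.5)),((456.25,147),(266.7,131.7))]: print('top',tri(ray('scene',a),ray('side',b)))
SB=lambda x,y:(310+x/4,80+y/4);DB=lambda x,y:(130+x/3.6,120+y/3.6)
for a,b in [((275,440),(402,345)),((380,505),(487,298))]: print('tip',tri(ray('scene',SB(*a)),ray('side',DB(*b))))
E
```

```text
scene strip (350, 36) [ 0.37574371 -0.09442885  0.096     ]
scene strip (605, 160) [ 0.53024485 -0.05398257  0.096     ]
scene strip (50, 318) [ 0.42558647 -0.28979136  0.096     ]
scene strip (325, 490) [ 0.58551043 -0.2508695   0.096     ]
side strip (45, 243) [ 0.37227153 -0.09409047  0.096     ]
side strip (245, 43) [ 0.52482322 -0.05612305  0.096     ]
side strip (420, 462) [ 0.4212036  -0.28977399  0.096     ]
side strip (605, 222) [ 0.57507897 -0.2518218   0.096     ]
tab [ 0.52713588 -0.16066763  0.133     ] [ 0.51964697 -0.15930802  0.133     ]
peg (array([0.40047628, 0.2314756 , 0.24020741]), [np.float64(0.0006440714130425951), np.float64(0.0006440714130425857)])
peg (array([0.47250457, 0.23920666, 0.23908647]), [np.float64(0.0006035935017348304), np.float64(0.0006035935017348617)])
peg (array([0.54394263, 0.24552254, 0.23920057]), [np.float64(3.899166825663537e-05), np.float64(3.8991668256606924e-05)])
peg (array([0.61604115, 0.24963217, 0.24027232]), [np.float64(0.0004030370969931852), np.float64(0.00040303709699307055)])
top (array([0.33628423, 0.30316836, 0.25570075]), [np.float64(0.0018530688364053758), np.float64(0.0018530688364052348)])
top (array([0.67073861, 0.33131228, 0.25446418]), [np.float64(0.002275991278378127), np.float64(0.0022759912783781675)])
tip (array([0.54211385, 0.27303598, 0.10219556]), [np.float64(0.0017706405247170777), np.float64(0.0017706405247171603)])
tip (array([0.61464869, 0.2767227 , 0.10149096]), [np.float64(0.0003865034541364581), np.float64(0.0003865034541363094)])
```

```bash
cat >> h.py <<'E'
from scipy.optimize import least_squares
def fit(obs,x0): # obs: list (cam,px,local pt,st)
    f=lambda p:np.concatenate([(proj(c,brd(p[2],p[:2],np.array(L)),st)[0]-px) for c,px,L,st in obs])
    r=least_squares(f,x0,loss='soft_l1'); return r.x,f(r.x).reshape(-1,2)
E
python3 - <<'E'
from h import *
S=lambda x,y:(110+x/4,230+y/4)
D=lambda x,y:(265+x/4,285+y/4)
loc=[(-.08,.1,.096),(.08,.1,.096),(-.08,-.1,.096),(.08,-.1,.096)]
obs=[('scene',S(*p),L,None) for p,L in zip([(350,36),(605,160),(50,318),(325,490)],loc)]+[('side',D(*p),L,None) for p,L in zip([(45,243),(245,43),(420,462),(605,222)],loc)]
p,r=fit(obs,[.478,-.172,.25]);print(p,r.round(1).tolist())
W=brd(p[2],p[:2],[(.04,0,.133)]+[(-.045,y,.08) for y in(-.06,-.02,.02,.06)])
print(W)
# overlay
B=[(sx*.08,sy*.105,z) for z in(0,.08) for sx in(-1,1) for sy in(-1,1)]
T=[(.04+sx*.008,sy*.008,z) for z in(.093,.133) for sx in(-1,1) for sy in(-1,1)]
H=[(-.045,y,.08) for y in(-.06,-.02,.02,.06)]
for n,(a,b,c,d) in (('scene',(110,230,280,380)),('side',(265,285,425,435))):
    im=cv2.imread(f'pics/{n}0.png')[b:d,a:c];im=cv2.resize(im,None,fx=4,fy=4)
    for L,col in((B,(0,0,255)),(T,(0,255,0)),(H,(255,0,0))):
        for q in proj(n,brd(p[2],p[:2],np.array(L))): cv2.circle(im,(int((q[0]-a)*4),int((q[1]-b)*4)),3,col,-1)
    cv2.imwrite(f'pics/ov_{n}.png',im)
st=monitor.get_state();
print('board fit')
pl=[(-.077,y,.241) for y in(.108,.036,-.036,-.108)]
obs=[('scene',q,L,None) for q,L in zip([(320,118.75),(347.25,131.75),(375.5,145.5),(405.5,160)],pl)]+[('side',q,L,None) for q,L in zip([(187.8,198.1),(216.1,183.9),(242.5,170.3),(268.3,157.8)],pl)]
p,r=fit(obs,[.5,.32,1.57]);print(p,r.round(1).tolist())
print(brd(p[2],p[:2],[(-.046,-.108,.224),(-.046,-.036,.224)]))
E
```

```text
[ 0.47598513 -0.17182309  0.25200525] [[-0.8, -0.4], [-1.0, -0.2], [0.0, -1.1], [-1.3, -3.5], [0.8, -0.1], [1.1, -1.2], [0.5, -1.2], [-0.0, -1.9]]
[[ 0.5147217  -0.16184923  0.133     ]
 [ 0.44736726 -0.24114854  0.08      ]
 [ 0.43739341 -0.20241196  0.08      ]
 [ 0.42741955 -0.16367539  0.08      ]
 [ 0.4174457  -0.12493881  0.08      ]]
board fit
[0.50187479 0.31724771 1.65558746] [[-0.0, 0.0], [-0.7, -0.2], [-0.5, -0.2], [-0.0, -0.1], [-0.1, -0.6], [0.2, -0.7], [0.5, -0.4], [-0.1, -0.4]]
[[0.61338251 0.28055944 0.224     ]
 [0.54164117 0.27446179 0.224     ]]
```

View pics/ov_scene.png

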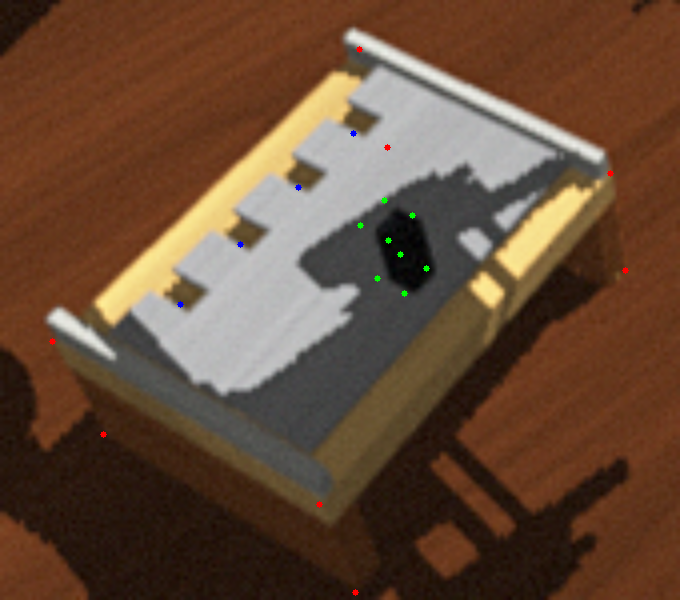

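View pics/ov_side.png

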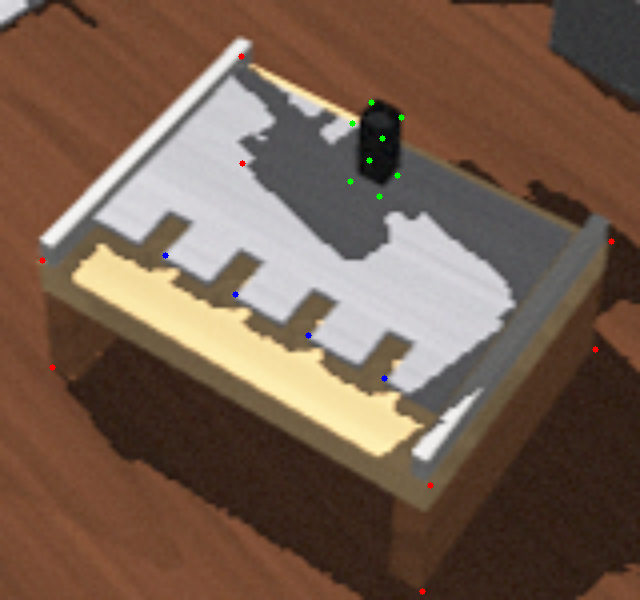

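Emit:
drive_tool --series '[{"xyz": [-40,-14,-10],"gripper": -0.3},{"xyz": [-40,-14,-10]},{"xyz": [-40,-14,-10]},{"xyz": [-40,-14,-10]},{"xyz": [0,0,0],"twist": -0.126},{"xyz": [0,0,0],"twist": -0.126},{"xyz": [0,0,0]},{"xyz": [0,0,0]}]' --newtons 20

```text
invalid input at $.series[0]: expected keys xyz, twist, gripper
```

```bash
cat >> h.py <<'E'
def show(st):
    print('t',round(float(st['clock']),2),'tcp',st['tcp_pos'].round(4),'rot',st['ee_rot'].round(4),'F',st['wrist_force'].round(1),'w',round(float(st['grip_width']),4))
def to(st,xyz,yaw=None):
    R=Ro.from_euler('xyz',st['ee_rot']).as_matrix()
    d=R.T@(np.array(xyz)-st['tcp_pos'])*1000
    tw=None if yaw is None else -((yaw-st['ee_rot'][2]+np.pi)%(2*np.pi)-np.pi)
    print('tool shift mm',d.round(1),'twist',tw)
def snap(n,name):
    st=monitor.get_state(); im=imaging.capture(n); cv2.imwrite(f'pics/{name}.png',im[:,:,::-1]);return st
E
python3 - <<'E'
from h import *
st=snap('wrist','w1');show(st)
np.save('w1.npy',np.r_[st['tcp_pos'],st['ee_rot']])
E
```

```text
t 0.15 tcp [5.746e-01 1.000e-04 2.128e-01] rot [-3.1402e+00 -2.0000e-04  1.5708e+00] F [ 0.6 -0.1 -0.2] w 0.094
```

View pics/w1.png

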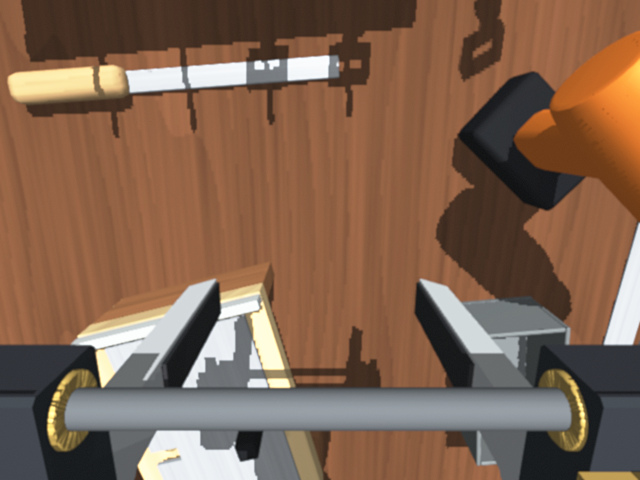

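Emit:
drive_tool --series '[{"xyz": [-40,-14,-10],"twist": 0,"gripper": -0.3},{"xyz": [-40,-14,-10],"twist": 0,"gripper": -0.3},{"xyz": [-40,-14,-10],"twist": 0,"gripper": -0.3},{"xyz": [-40,-14,-10],"twist": 0,"gripper": -0.3},{"xyz": [0,0,0],"twist": -0.126,"gripper": -0.3},{"xyz": [0,0,0],"twist": -0.126,"gripper": -0.3},{"xyz": [0,0,0],"twist": 0,"gripper": -0.3},{"xyz": [0,0,0],"twist": 0,"gripper": -0.3}]' --newtons 20

```text
clock: 1.2
tcp_pos: [0.519, -0.1599, 0.2533]
ee_rot: [-3.141, -0.0, 1.821]
wrist_force: [0.4, 0.1, -0.6]
grip_width: 0.0612
```

```bash
python3 - <<'E'
from h import *
st=snap('wrist','w2');show(st)
print(proj('wrist',brd(.252,(.476,-.1718),[(.04,0,.133),(-.045,-.06,.08),(-.045,.06,.08)]),st))
E
```

```text
t 1.2 tcp [ 0.519  -0.1599  0.2533] rot [-3.1414e+00 -2.0000e-04  1.8212e+00] F [ 0.4  0.1 -0.6] w 0.0612
[[309.82804788 237.83946494]
 [218.98420599 286.26335632]
 [209.41658154 152.85863537]]
```

View pics/w2.png

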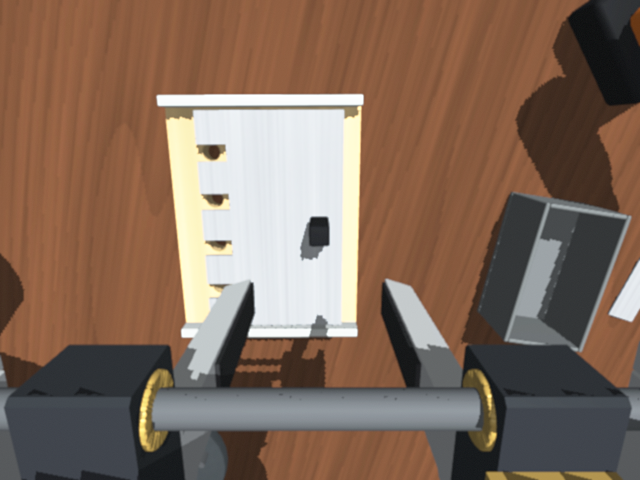

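```bash
python3 - <<'E'
from h import *
crop('pics/w2.png','pics/w2c.png',150,80,370,270,3.6)
E
```

```text
(no output)
```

View pics/w2c.png

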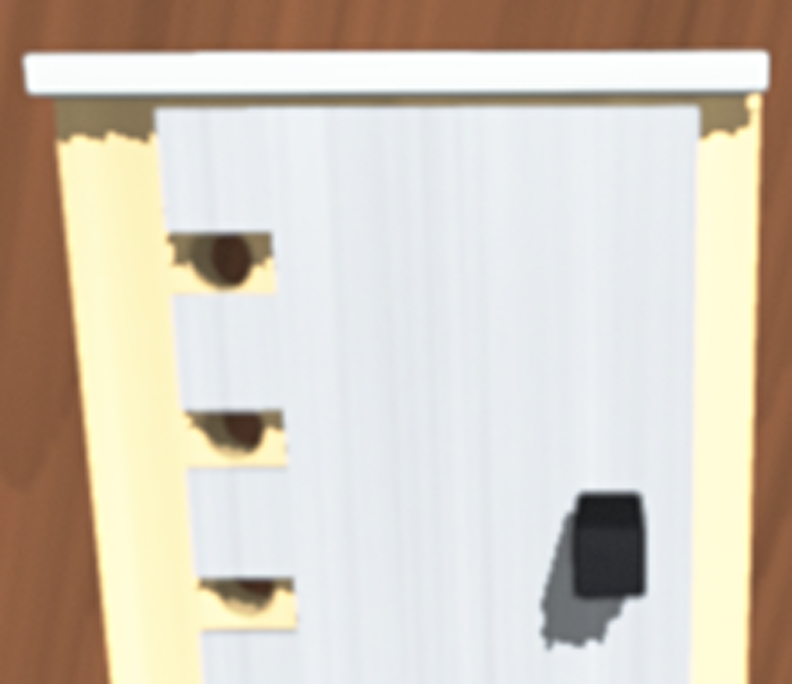

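```bash
python3 - <<'E'
from h import *
st=monitor.get_state()
C=lambda x,y:(150+x/3.6,80+y/3.6)
hol=[('wrist',C(223,259),(-.045,.06,.08),st),('wrist',C(236,425),(-.045,.02,.08),st),('wrist',C(250,584),(-.045,-.02,.08),st)]
p,r=fit(hol,[.478,-.172,.25]);print(p,r.round(1).tolist())
yaw_strip=[onz('wrist',C(*q),.096,st) for q in [(24,56),(768,52),(30,95),(768,92)]];print(yaw_strip)
a,b=yaw_strip[:2];print(np.arctan2(*(b-a)[[1,0]]),np.linalg.norm(b-a))
for q in [(24,56),(768,52)]:pass
t=onz('wrist',C(610,562),.133,st);print('tab',t)
for P in (p,):
  R=np.array([[np.cos(P[2]),np.sin(P[2])],[-np.sin(P[2]),np.cos(P[2])]])
  print('tab local',R@(t[:2]-P[:2]),[ (R@(s[:2]-P[:2])).round(4) for s in yaw_strip])
E
```

```text
[ 0.47836397 -0.16911001  0.26453925] [[-0.1, -0.9], [0.2, 0.3], [-0.1, 0.6]]
[array([ 0.37416813, -0.09051298,  0.096     ]), array([ 0.52871777, -0.05010829,  0.096     ]), array([ 0.37657603, -0.09810074,  0.096     ]), array([ 0.53097702, -0.05793282,  0.096     ])]
0.25571176232047804 0.15974395353834653
tab [ 0.52150595 -0.15872405  0.133     ]
tab local [ 0.04435676 -0.00125544] [array([-0.08  ,  0.1031]), array([0.0797, 0.1017]), array([-0.0797,  0.0952]), array([0.0799, 0.0936])]
```

```bash
python3 - <<'E'
from h import *
st=monitor.get_state(); to(st,[.5215,-.1590,.110],np.pi/2+.2557)
E
```

```text
tool shift mm [  0.2   2.6 143.4] twist -0.004796718033089231
```

Emit:
drive_tool --series '[{"xyz": [0,2.6,40],"twist": -0.005,"gripper": -0.3},{"xyz": [0,0,40],"twist": 0,"gripper": -0.3},{"xyz": [0,0,40],"twist": 0,"gripper": -0.3},{"xyz": [0,0,23],"twist": 0,"gripper": -0.3},{"xyz": [0,0,0],"twist": 0,"gripper": 1},{"xyz": [0,0,0],"twist": 0,"gripper": 1},{"xyz": [0,0,0],"twist": 0,"gripper": 1},{"xyz": [0,0,0],"twist": 0,"gripper": 1}]' --newtons 20

```text
clock: 2.25
tcp_pos: [0.5222, -0.1596, 0.1115]
ee_rot: [3.14, 0.001, 1.828]
wrist_force: [0.3, -0.1, 0.2]
grip_width: 0.0242
```

Emit:
drive_tool --series '[{"xyz": [0,0,0],"twist": 0,"gripper": 1},{"xyz": [0,0,0],"twist": 0,"gripper": 1}]'

```text
clock: 2.5
tcp_pos: [0.5215, -0.1596, 0.1111]
ee_rot: [3.141, 0.001, 1.828]
wrist_force: [-1.2, -0.9, 4.0]
grip_width: 0.0157
```

Gripped (15.7 mm = tab width). Pull open along tool +y.

Emit:
drive_tool --series '[{"xyz": [0,6,0],"twist": 0,"gripper": 1},{"xyz": [0,6,0],"twist": 0,"gripper": 1},{"xyz": [0,6,0],"twist": 0,"gripper": 1},{"xyz": [0,6,0],"twist": 0,"gripper": 1},{"xyz": [0,6,0],"twist": 0,"gripper": 1},{"xyz": [0,5,0],"twist": 0,"gripper": 1},{"xyz": [0,3,0],"twist": 0,"gripper": 1},{"xyz": [0,0,0],"twist": 0,"gripper": 1}]'

```text
clock: 3.5
tcp_pos: [0.5583, -0.15, 0.1111]
ee_rot: [-3.141, 0.001, 1.828]
wrist_force: [-4.2, -1.5, 6.5]
grip_width: 0.0161
```

Emit:
drive_tool --series '[{"xyz": [0,2,0],"twist": 0,"gripper": 1},{"xyz": [0,2,0],"twist": 0,"gripper": 1},{"xyz": [0,0,0],"twist": 0,"gripper": 1}]'

```text
clock: 3.88
tcp_pos: [0.5588, -0.1499, 0.1109]
ee_rot: [-3.134, 0.0, 1.829]
wrist_force: [-9.8, -4.3, 10.2]
grip_width: 0.016
```

```bash
python3 - <<'E'
from h import *
st=snap('wrist','w3');show(st)
E
```

```text
t 3.88 tcp [ 0.5588 -0.1499  0.1109] rot [-3.1339e+00  5.0000e-04  1.8289e+00] F [-9.8 -4.3 10.2] w 0.016
```

View pics/w3.png

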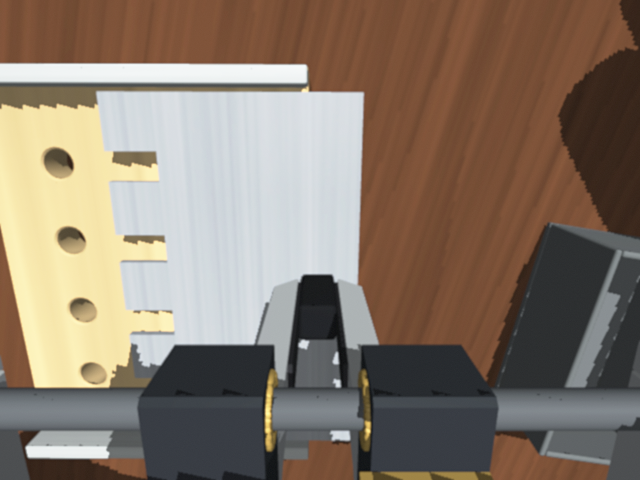

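```bash
python3 - <<'E'
from h import *
st=monitor.get_state()
H=[(58,163),(71,240),(82,310),(93,373)]
ls=(.06,.02,-.02,-.06)
p,r=fit([('wrist',q,(-.045,y,.08),st) for q,y in zip(H,ls)],[.478,-.17,.255]);print(p,r.round(1).tolist())
W=np.array([onz('wrist',q,.08,st) for q in H]);print(W)
u=np.array([np.cos(.2557),np.sin(.2557)])
print('tab to line', (st['tcp_pos'][:2]-W[:,:2])@u)
# teeth tips pixels z=.093
for q in [(106,150),(112,181),(122,236),(122,262)]: print((onz('wrist',q,.093,st)[:2]-W[0,:2])@u)
E
```

```text
[ 0.47755102 -0.17012837  0.25328066] [[0.0, -0.4], [-0.2, 0.0], [0.3, -0.0], [-0.2, 0.5]]
[[ 0.41895624 -0.12351349  0.08      ]
 [ 0.42907428 -0.16199939  0.08      ]
 [ 0.43881202 -0.2008232   0.08      ]
 [ 0.44907665 -0.23912087  0.08      ]]
tab to line [0.12856303 0.12850791 0.12890621 0.12866167]
0.031740815124147545
0.032601207984779626
0.03390059711401797
0.03218399291378946
```

Emit:
drive_tool --series '[{"xyz": [0,-3.5,0],"twist": 0,"gripper": 1},{"xyz": [0,0,0],"twist": 0,"gripper": -0.3},{"xyz": [0,0,0],"twist": 0,"gripper": -0.3},{"xyz": [0,0,0],"twist": 0,"gripper": -0.3},{"xyz": [0,0,-50],"twist": 0,"gripper": -0.3},{"xyz": [0,0,-60],"twist": 0,"gripper": -0.3},{"xyz": [0,0,-60],"twist": 0.087,"gripper": -0.3},{"xyz": [0,0,-30],"twist": 0.087,"gripper": -0.3}]'

```text
clock: 4.92
tcp_pos: [0.56, -0.1498, 0.3143]
ee_rot: [3.136, 0.002, 1.651]
wrist_force: [-0.0, -1.4, -0.4]
grip_width: 0.0606
```

```bash
python3 - <<'E'
from h import *
st=monitor.get_state(); show(st); to(st,[.613,.275,.31],1.6556)
E
```

```text
t 4.92 tcp [ 0.56   -0.1498  0.3143] rot [3.1364e+00 2.3000e-03 1.6512e+00] F [-0.  -1.4 -0.4] w 0.0606
tool shift mm [419.1  86.9   3.8] twist -0.004394067485761433
```

Emit:
drive_tool --series '[{"xyz": [60,12.4,0],"twist": 0,"gripper": -0.3},{"xyz": [60,12.4,0],"twist": 0,"gripper": -0.3},{"xyz": [60,12.4,0],"twist": 0,"gripper": -0.3},{"xyz": [60,12.4,0],"twist": 0,"gripper": -0.3},{"xyz": [60,12.4,0],"twist": 0,"gripper": -0.3},{"xyz": [60,12.4,0],"twist": 0,"gripper": -0.3},{"xyz": [59,12.4,0],"twist": 0,"gripper": -0.3},{"xyz": [0,0,0],"twist": -0.004,"gripper": -0.3}]'

```text
clock: 5.92
tcp_pos: [0.6102, 0.2799, 0.3089]
ee_rot: [-3.14, -0.001, 1.664]
wrist_force: [-0.1, -1.0, -1.3]
grip_width: 0.0611
```

```bash
python3 - <<'E'
from h import *
st=snap('wrist','w4');show(st);snap('scene','s4');snap('side','d4')
crop('pics/s4.png','pics/s4c.png',310,80,470,230,4)
E
```

```text
t 5.92 tcp [0.6102 0.2799 0.3089] rot [-3.1401e+00 -1.3000e-03  1.6638e+00] F [-0.1 -1.  -1.3] w 0.0611
```

View pics/w4.png

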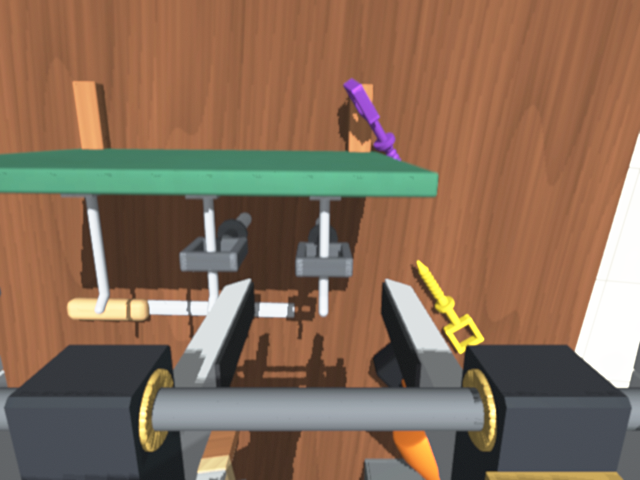

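View pics/d4.png

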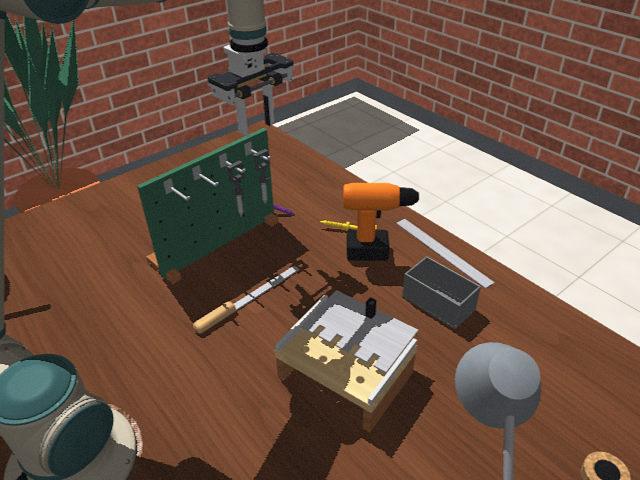

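```bash
python3 - <<'E'
from h import *
crop('pics/w4.png','pics/w4c.png',165,170,365,325,4)
E
```

```text
(no output)
```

View pics/w4c.png

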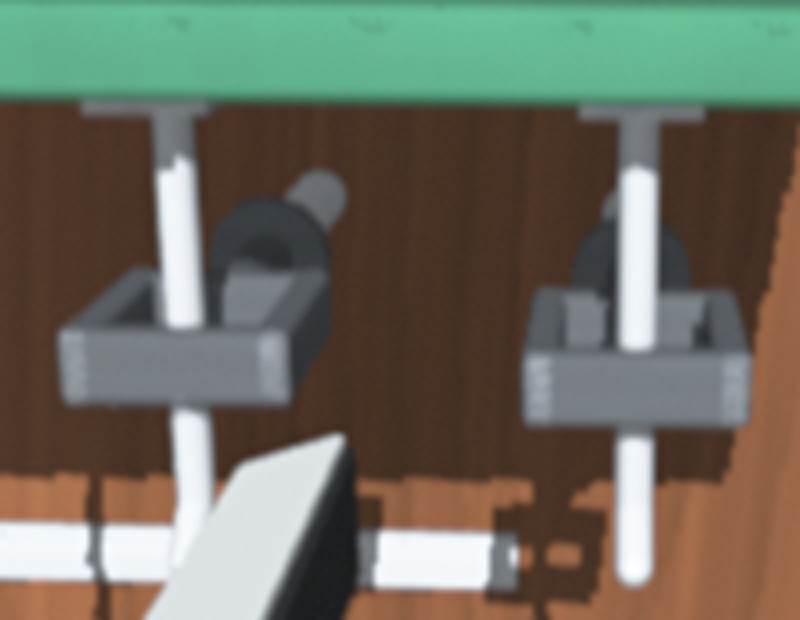

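View pics/s4c.png

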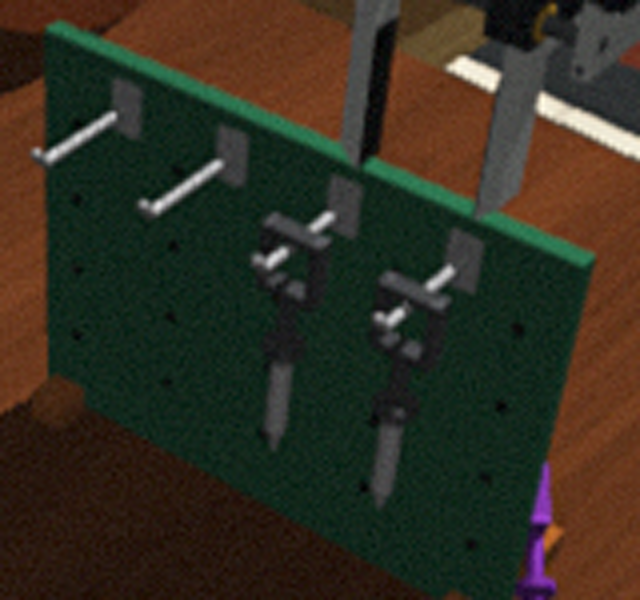

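```bash
python3 - <<'E'
from h import *
st=monitor.get_state()
C=lambda x,y:(165+x/4,170+y/4)
for n,q in (('bit0 topc',(636,389)),('b0 l',(525,389)),('b0 r',(748,389)),('bit1',(177,367)),('b1l',(62,367)),('b1r',(292,367)),):
    print(n,onz('wrist',C(*q),.244,st))
print('pegtip',onz('wrist',C(634,575),.246,st))
to(st,[.6134,.2770,.2135],1.6556)
E
```

```text
bit0 topc [0.61625368 0.26971923 0.244     ]
b0 l [0.59897165 0.26821001 0.244     ]
b0 r [0.6336886  0.27124181 0.244     ]
bit1 [0.54471851 0.2671046  0.244     ]
b1l [0.52687087 0.26554629 0.244     ]
b1r [0.5625632  0.26866266 0.244     ]
pegtip [0.6187055  0.23903703 0.246     ]
tool shift mm [ 2.2  3.2 96.6] twist 0.0021540910673705227
```

```bash
python3 - <<'E'
from h import *
st=snap('wrist','w5');show(st);show(monitor.get_state())
crop('pics/w5.png','pics/w5c.png',165,170,365,325,4)
E
```

```text
t 6.08 tcp [0.6104 0.2746 0.3101] rot [-3.1409e+00  1.1000e-03  1.6578e+00] F [-0.5 -0.8 -0.1] w 0.0609
t 6.12 tcp [0.6106 0.274  0.3104] rot [-3.1413e+00  8.0000e-04  1.6568e+00] F [-0.1 -0.2 -0.1] w 0.0609
```

View pics/w5c.png

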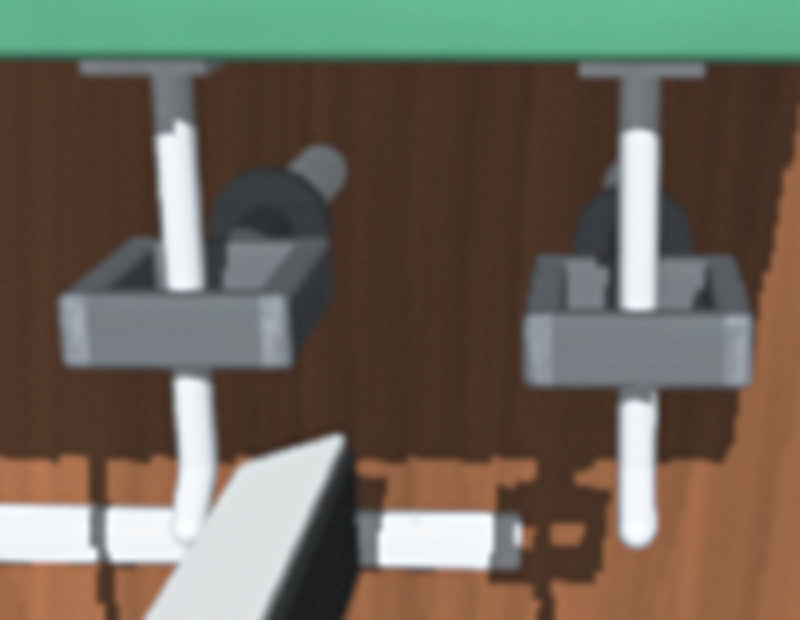

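Emit:
drive_tool --series '[{"xyz": [0,0,0],"twist": 0,"gripper": -0.3},{"xyz": [0,0,0],"twist": 0,"gripper": -0.3},{"xyz": [0,0,0],"twist": 0,"gripper": -0.3}]'

```text
clock: 6.5
tcp_pos: [0.6106, 0.2745, 0.3108]
ee_rot: [3.141, -0.0, 1.657]
wrist_force: [0.3, -0.5, 0.5]
grip_width: 0.0609
```

```bash
python3 - <<'E'
from h import *
st=snap('wrist','w6');show(st);show(monitor.get_state())
crop('pics/w6.png','pics/w6c.png',165,170,365,325,4)
E
```

```text
t 6.5 tcp [0.6106 0.2745 0.3108] rot [ 3.1412e+00 -1.0000e-04  1.6568e+00] F [ 0.3 -0.5  0.5] w 0.0609
t 6.55 tcp [0.6106 0.2746 0.3107] rot [ 3.1412e+00 -1.0000e-04  1.6570e+00] F [ 0.1 -0.1 -0.8] w 0.0611
```

View pics/w6c.png

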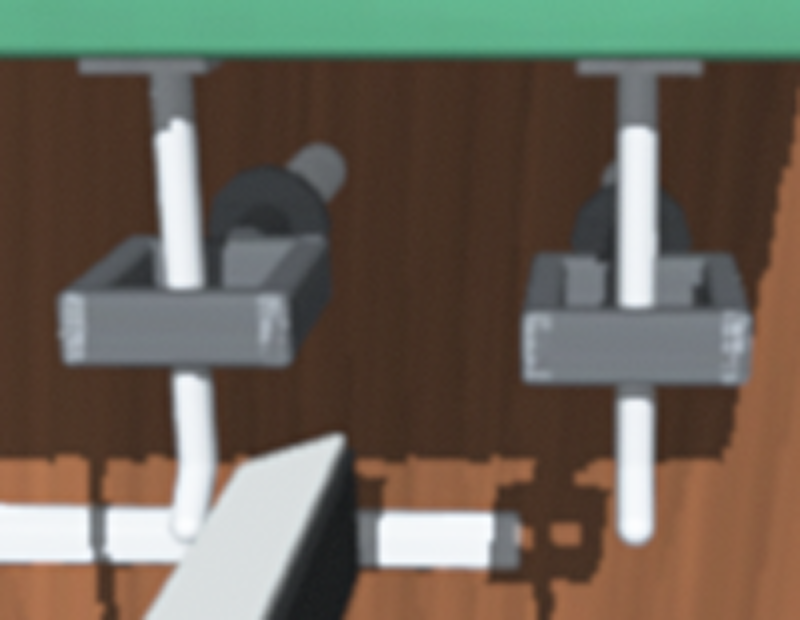

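```bash
python3 - <<'E'
from h import *
st=monitor.get_state()
C=lambda x,y:(165+x/4,170+y/4)
for n,q in (('bit0 topc',(637,346)),('b0 l',(524,347)),('b0 r',(749,347)),('bit1',(177,328)),('b1l',(62,329)),('b1r',(292,329)),):
    print(n,onz('wrist',C(*q),.244,st))
print('pegtip',onz('wrist',C(636,535),.246,st))
to(st,[.6150,.2775,.213],1.6556)
E
```

```text
bit0 topc [0.61604744 0.27666871 0.244     ]
b0 l [0.59854859 0.27499672 0.244     ]
b0 r [0.63342076 0.27800262 0.244     ]
bit1 [0.54472338 0.27345632 0.244     ]
b1l [0.52695771 0.27176235 0.244     ]
b1r [0.56249372 0.27482548 0.244     ]
pegtip [0.61865349 0.24582665 0.246     ]
tool shift mm [ 2.5  4.6 97.7] twist 0.0014087758408631856
```

Emit:
drive_tool --series '[{"xyz": [2.5,4.6,20],"twist": 0,"gripper": -0.3},{"xyz": [0,0,25],"twist": 0,"gripper": -0.3},{"xyz": [0,0,25],"twist": 0,"gripper": -0.3},{"xyz": [0,0,18],"twist": 0,"gripper": -0.3},{"xyz": [0,0,9],"twist": 0,"gripper": -0.3},{"xyz": [0,0,0],"twist": 0,"gripper": -0.3},{"xyz": [0,0,0],"twist": 0,"gripper": -0.3}]'

```text
clock: 7.42
tcp_pos: [0.6155, 0.2782, 0.2145]
ee_rot: [3.14, -0.0, 1.658]
wrist_force: [0.5, 0.7, -1.2]
grip_width: 0.061
```

```bash
python3 - <<'E'
from h import *
st=snap('wrist','w7');show(st)
crop('pics/w7.png','pics/w7c.png',165,170,465,395,2.6)
E
```

```text
t 7.42 tcp [0.6155 0.2782 0.2145] rot [ 3.1398e+00 -4.0000e-04  1.6577e+00] F [ 0.5  0.7 -1.2] w 0.061
```

View pics/w7c.png

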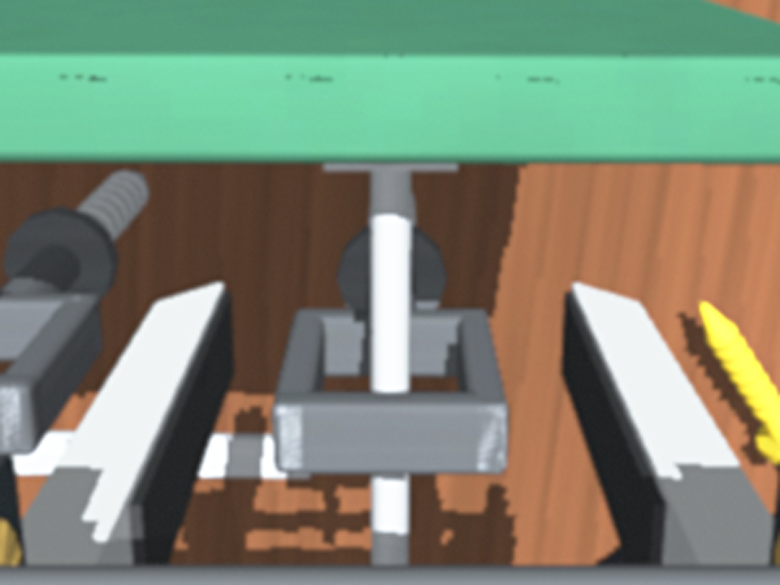

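Emit:
drive_tool --series '[{"xyz": [0,0,1],"twist": 0,"gripper": 1},{"xyz": [0,0,0],"twist": 0,"gripper": 1},{"xyz": [0,0,0],"twist": 0,"gripper": 1},{"xyz": [0,0,0],"twist": 0,"gripper": 1},{"xyz": [0,0,0],"twist": 0,"gripper": 1},{"xyz": [0,0,0],"twist": 0,"gripper": 1}]' --newtons 30

```text
clock: 8.22
tcp_pos: [0.6149, 0.2781, 0.2126]
ee_rot: [3.141, 0.0, 1.658]
wrist_force: [0.1, -0.5, 1.4]
grip_width: 0.0358
```

```bash
python3 - <<'E'
from h import *
st=snap('wrist','w8');show(st)
crop('pics/w8.png','pics/w8c.png',165,170,465,395,2.6)
E
```

```text
t 8.22 tcp [0.6149 0.2781 0.2126] rot [3.1414 0.     1.6578] F [ 0.1 -0.5  1.4] w 0.0358
```

View pics/w8c.png

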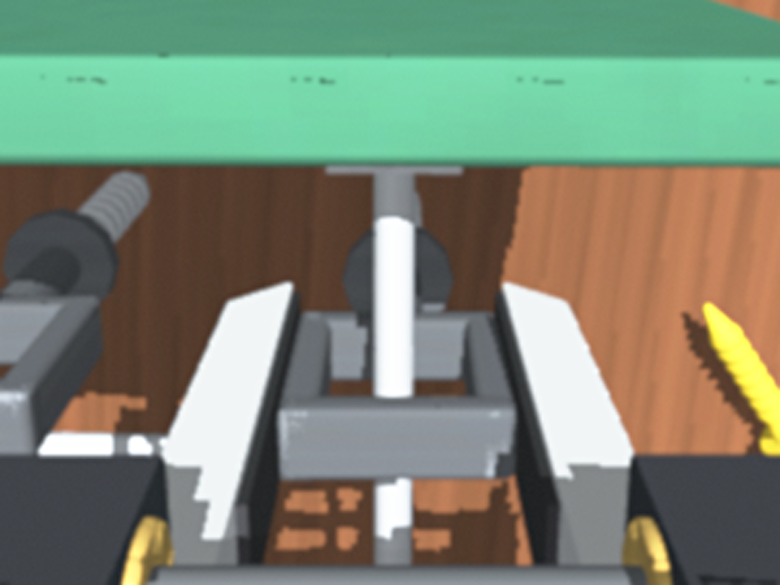

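Emit:
drive_tool --series '[{"xyz": [0,0,-8],"twist": 0,"gripper": 1},{"xyz": [0,0,-7],"twist": 0,"gripper": 1},{"xyz": [0,0,0],"twist": 0,"gripper": 1},{"xyz": [0,0,0],"twist": 0,"gripper": 1}]'

```text
clock: 8.78
tcp_pos: [0.6149, 0.2781, 0.2274]
ee_rot: [3.142, 0.0, 1.658]
wrist_force: [-0.2, -0.3, -1.0]
grip_width: 0.0356
```

Emit:
drive_tool --series '[{"xyz": [-8,0,0],"twist": 0,"gripper": 1},{"xyz": [-12,0,0],"twist": 0,"gripper": 1},{"xyz": [-15,0,0],"twist": 0,"gripper": 1},{"xyz": [-15,0,0],"twist": 0,"gripper": 1},{"xyz": [-15,0,0],"twist": 0,"gripper": 1},{"xyz": [-10,0,0],"twist": 0,"gripper": 1},{"xyz": [0,0,0],"twist": 0,"gripper": 1}]'

```text
clock: 9.65
tcp_pos: [0.6216, 0.2025, 0.2276]
ee_rot: [3.141, -0.0, 1.657]
wrist_force: [-0.4, 0.2, -0.8]
grip_width: 0.0359
```

```bash
python3 - <<'E'
from h import *
st=snap('scene','s9');show(st);snap('side','d9')
crop('pics/s9.png','pics/s9c.png',110,100,480,380,2)
crop('pics/d9.png','pics/d9c.png',130,80,450,440,1.6)
E
```

```text
t 9.65 tcp [0.6216 0.2025 0.2276] rot [ 3.1414e+00 -1.0000e-04  1.6565e+00] F [-0.4  0.2 -0.8] w 0.0359
```

View pics/s9c.png

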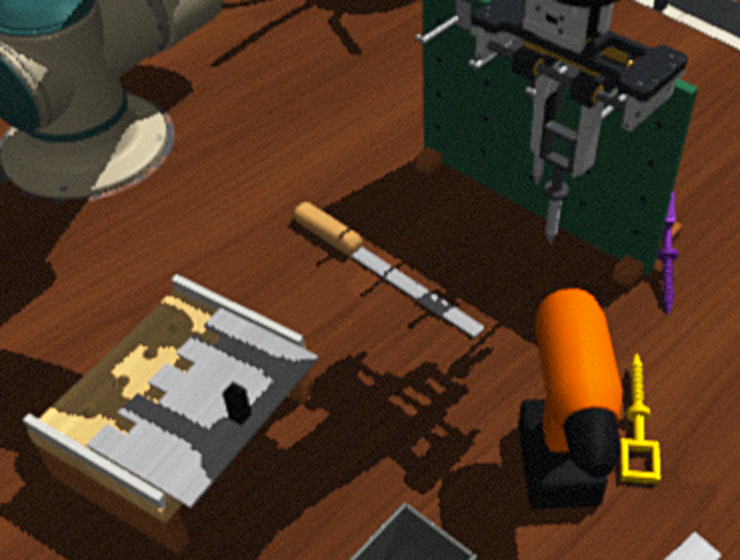

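View pics/d9c.png

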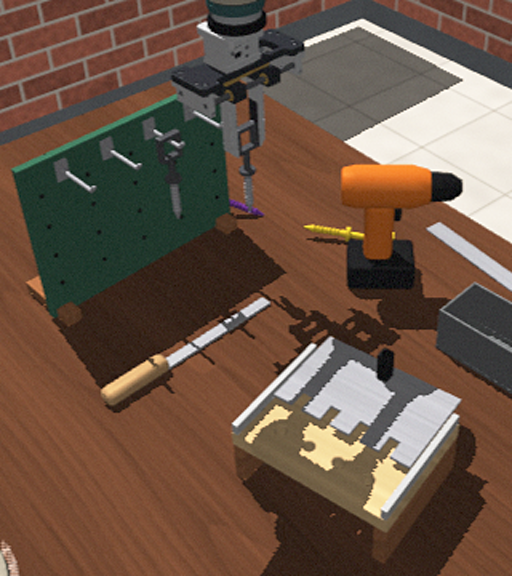

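Emit:
drive_tool --series '[{"xyz": [-10,0,-50],"twist": 0,"gripper": 1},{"xyz": [-20,-5,-50],"twist": 0,"gripper": 1},{"xyz": [-40,-20,0],"twist": 0,"gripper": 1},{"xyz": [-50,-25,0],"twist": 0,"gripper": 1},{"xyz": [-55,-25,0],"twist": 0,"gripper": 1},{"xyz": [-55,-25,0],"twist": 0,"gripper": 1},{"xyz": [-55,-25,0],"twist": 0,"gripper": 1},{"xyz": [-40,-20,0],"twist": 0,"gripper": 1}]'

```text
clock: 10.75
tcp_pos: [0.5045, -0.1346, 0.3277]
ee_rot: [3.141, 0.0, 1.658]
wrist_force: [0.4, 0.1, -1.5]
grip_width: 0.0361
```

```bash
python3 - <<'E'
from h import *
st=monitor.get_state(); show(st); to(st,[.4388,-.2008,.26],1.5708+.2545)
E
```

```text
t 10.75 tcp [ 0.5045 -0.1346  0.3277] rot [3.1410e+00 4.0000e-04 1.6575e+00] F [ 0.4  0.1 -1.5] w 0.0361
tool shift mm [-60.3 -71.2  67.7] twist -0.167782963363734
```

Emit:
drive_tool --series '[{"xyz": [-30,-35,10],"twist": 0,"gripper": 1},{"xyz": [-30,-36,20],"twist": 0,"gripper": 1},{"xyz": [0,0,20],"twist": -0.084,"gripper": 1},{"xyz": [0,0,15],"twist": -0.084,"gripper": 1},{"xyz": [0,0,0],"twist": 0,"gripper": 1},{"xyz": [0,0,0],"twist": 0,"gripper": 1},{"xyz": [0,0,0],"twist": 0,"gripper": 1}]'

```text
clock: 11.62
tcp_pos: [0.4404, -0.199, 0.2633]
ee_rot: [3.14, 0.001, 1.826]
wrist_force: [0.7, -0.6, -0.8]
grip_width: 0.0358
```

```bash
python3 - <<'E'
from h import *
st=snap('wrist','w10');show(st);snap('scene','s10');snap('side','d10');show(monitor.get_state())
E
```

```text
t 11.62 tcp [ 0.4404 -0.199   0.2633] rot [3.1403e+00 1.2000e-03 1.8259e+00] F [ 0.7 -0.6 -0.8] w 0.0358
t 11.78 tcp [ 0.44   -0.199   0.2629] rot [3.1409e+00 7.0000e-04 1.8258e+00] F [-0.3 -0.4 -1.1] w 0.036
```

View pics/w10.png

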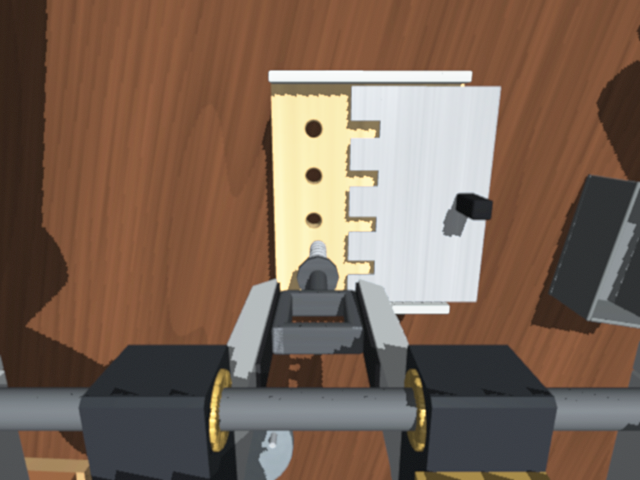

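View pics/s10.png

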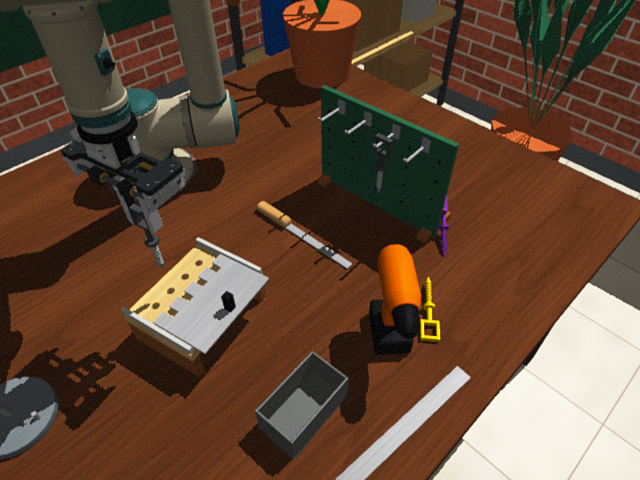

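View pics/d10.png

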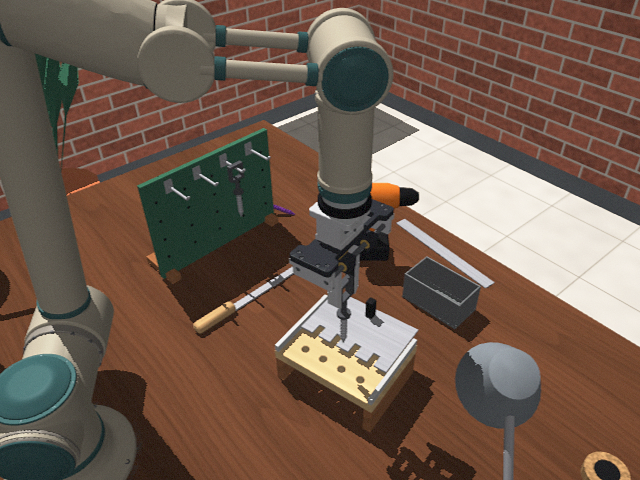

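```bash
python3 - <<'E'
from h import *
crop('pics/w10.png','pics/w10c.png',255,100,395,320,3)
E
```

```text
(no output)
```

View pics/w10c.png

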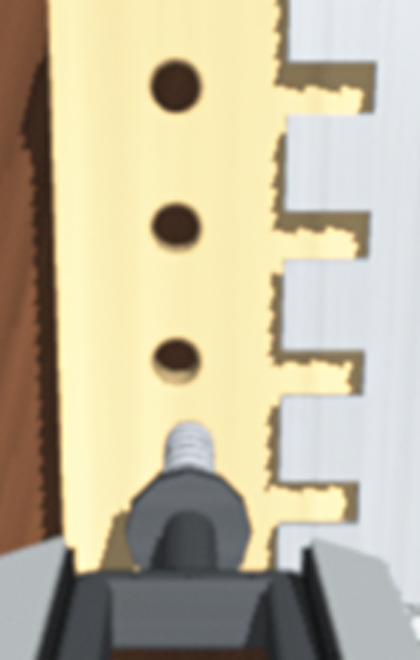

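```bash
python3 - <<'E'
from h import *
st=monitor.get_state()
C=lambda x,y:(255+x/3,100+y/3)
H=[C(176,87),C(176,227),C(177,361)]
W=np.array([onz('wrist',q,.08,st) for q in H]);print(W)
p,r=fit([('wrist',q,(-.045,y,.08),st) for q,y in zip(H,(.06,.02,-.02))],[.478,-.17,.255]);print(p,r.round(1).tolist())
print('holes',brd(p[2],p[:2],[(-.045,y,.08) for y in(-.06,-.02,.02,.06)]))
R=Ro.from_euler('xyz',st['ee_rot']).as_matrix()
for dx in(-1,0,1):
  P=[st['tcp_pos']+R@np.array([dx*1e-3,0,z]) for z in(.1146,.10,.0446,.0386,-.031)]
  print(dx,(proj('wrist',P,st)-[255,100]).__mul__(3).round(0).tolist())
E
```

```text
[[ 0.418452   -0.12378807  0.08      ]
 [ 0.4282871  -0.16193574  0.08      ]
 [ 0.43857643 -0.20063888  0.08      ]]
[ 0.47704009 -0.17008721  0.25601963] [[-0.1, -0.5], [0.1, 0.3], [-0.1, 0.2]]
holes [[ 0.44870075 -0.23952698  0.08      ]
 [ 0.43857148 -0.20083076  0.08      ]
 [ 0.4284422  -0.16213453  0.08      ]
 [ 0.41831292 -0.12343831  0.08      ]]
-1 [[183.0, 420.0], [182.0, 436.0], [181.0, 516.0], [181.0, 527.0], [178.0, 714.0]]
0 [[183.0, 416.0], [182.0, 432.0], [181.0, 511.0], [181.0, 522.0], [178.0, 707.0]]
1 [[183.0, 412.0], [182.0, 428.0], [181.0, 506.0], [181.0, 517.0], [178.0, 700.0]]
```

```bash
python3 - <<'E'
from h import *
st=monitor.get_state();show(st)
R=Ro.from_euler('xyz',st['ee_rot']).as_matrix()
t=np.linspace(0,2*np.pi,181)
for dx,dy in((-2,1.4),(-1,1.4),(0,1.4)):
  for z,r in((.0446,.012),(.0386,.012)):
    P=[st['tcp_pos']+R@np.array([dx*1e-3+r*np.cos(a),dy*1e-3+r*np.sin(a),z]) for a in t]
    q=(proj('wrist',P,st)-[255,100])*3; print(dx,z,q.min(0).round(0),q.max(0).round(0))
to(st,[.43857,-.20075,.2046],1.5708+.256)
E
```

```text
t 11.78 tcp [ 0.44   -0.199   0.2629] rot [3.1409e+00 7.0000e-04 1.8258e+00] F [-0.3 -0.4 -1.1] w 0.036
-2 0.0446 [125. 461.] [251. 580.]
-2 0.0386 [124. 471.] [253. 592.]
-1 0.0446 [125. 456.] [251. 575.]
-1 0.0386 [124. 465.] [253. 587.]
0 0.0446 [125. 451.] [252. 570.]
0 0.0386 [124. 460.] [253. 582.]
tool shift mm [-1.3 -1.9 58.3] twist -0.0009564936308645855
```

Emit:
drive_tool --series '[{"xyz": [0.2,-3.3,20],"twist": 0,"gripper": 1},{"xyz": [0,0,20],"twist": 0,"gripper": 1},{"xyz": [0,0,14],"twist": 0,"gripper": 1},{"xyz": [0,0,0],"twist": 0,"gripper": 1},{"xyz": [0,0,0],"twist": 0,"gripper": 1},{"xyz": [0,0,0],"twist": 0,"gripper": 1},{"xyz": [0,0,0],"twist": 0,"gripper": 1}]'

```text
clock: 12.65
tcp_pos: [0.4367, -0.1998, 0.209]
ee_rot: [3.141, 0.001, 1.826]
wrist_force: [-0.3, 0.1, -1.2]
grip_width: 0.0357
```

```bash
python3 - <<'E'
from h import *
st=snap('wrist','w11');show(st);snap('scene','s11');snap('side','d11')
crop('pics/w11.png','pics/w11c.png',245,100,405,320,3)
crop('pics/s11.png','pics/s11c.png',110,200,280,340,4)
crop('pics/d11.png','pics/d11c.png',275,270,425,410,4)
E
```

```text
t 12.65 tcp [ 0.4367 -0.1998  0.209 ] rot [3.1408e+00 9.0000e-04 1.8258e+00] F [-0.3  0.1 -1.2] w 0.0357
```

View pics/w11c.png

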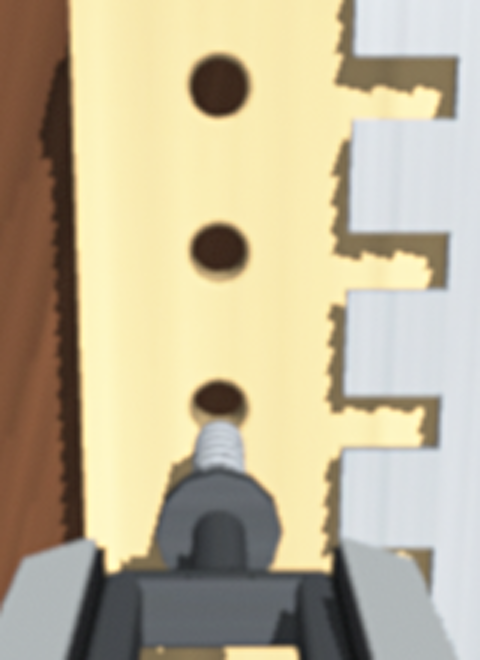

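View pics/s11c.png

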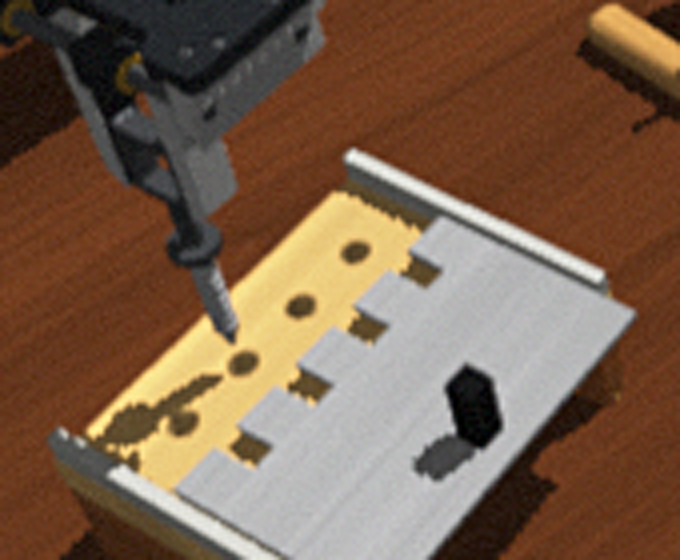

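View pics/d11c.png

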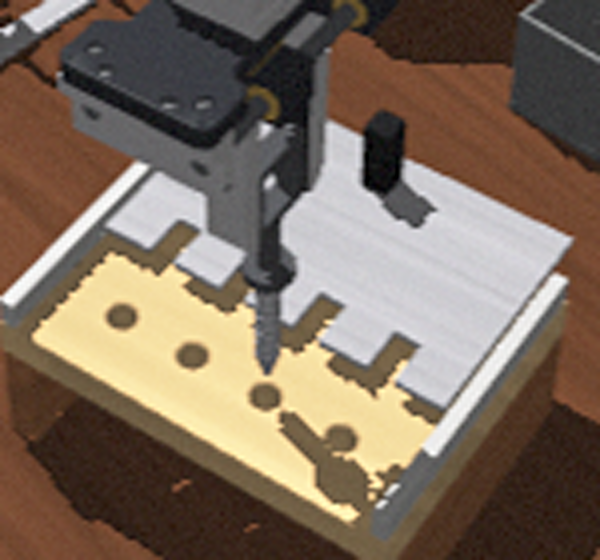

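```bash
python3 - <<'E'
from h import *
st=monitor.get_state()
S=lambda x,y:(110+x/4,200+y/4);D=lambda x,y:(275+x/4,270+y/4)
T,r=tri(ray('scene',S(234,345)),ray('side',D(267,375)));print('tip',T,r)
h,r=tri(ray('scene',S(244,363)),ray('side',D(265,397)));print('hole',h,r)
print('hole onz',onz('scene',S(244,363),.08),onz('side',D(265,397),.08))
R=Ro.from_euler('xyz',st['ee_rot']).as_matrix();print((R.T@(T-h)*1e3).round(1))
Tz=st['tcp_pos'][2]-.1146
print('scene tip',R.T@(onz('scene',S(234,345),Tz)-onz('scene',S(244,363),.08))*1e3,'side',R.T@(onz('side',D(267,375),Tz)-onz('side',D(265,397),.08))*1e3)
# wrist
C=lambda x,y:(245+x/3,100+y/3)
for dx in(-3,-2,-1,0): print(dx,((proj('wrist',st['tcp_pos']+R@np.array([dx*1e-3,.0014,.1146]),st)-[245,100])*3).round(0))
print(R.T@(onz('wrist',C(219,403),.08,st)-st['tcp_pos'])*1e3)
E
```

```text
tip [ 0.43695419 -0.20170926  0.0942299 ] [np.float64(0.00019589090194594525), np.float64(0.00019589090194589262)]
hole [ 0.43656728 -0.20061519  0.07830934] [np.float64(0.0001683809010936528), np.float64(0.00016838090109353793)]
hole onz [ 0.4378496  -0.20085799  0.08      ] [ 0.4356927  -0.20176731  0.08      ]
[ -1.2   0.1 -15.9]
scene tip [ -0.76944464  -1.10004941 -14.12171782] side [-7.91733471e-03  1.36636131e+00 -1.41210272e+01]
-3 [[218. 428.]]
-2 [[218. 424.]]
-1 [[218. 420.]]
0 [[218. 416.]]
[ -0.30663613   1.61075262 128.72234955]
```

Emit:
drive_tool --series '[{"xyz": [0.8,0,5],"twist": 0,"gripper": 1},{"xyz": [0,0,8],"twist": 0,"gripper": 1},{"xyz": [0,0,8],"twist": 0,"gripper": 1},{"xyz": [0,0,8],"twist": 0,"gripper": 1},{"xyz": [0,0,3],"twist": 0,"gripper": 1},{"xyz": [0,0,0],"twist": 0,"gripper": 1}]'

```text
clock: 13.55
tcp_pos: [0.4362, -0.1988, 0.1762]
ee_rot: [-3.141, -0.0, 1.826]
wrist_force: [0.3, -0.4, -1.0]
grip_width: 0.0355
```

```bash
python3 - <<'E'
from h import *
st=snap('wrist','w12');show(st);print(st['ft_torque']);snap('scene','s12');snap('side','d12')
crop('pics/w12.png','pics/w12c.png',245,100,405,320,2)
crop('pics/s12.png','pics/s12c.png',110,200,280,340,4)
crop('pics/d12.png','pics/d12c.png',275,270,425,410,4)
a=[cv2.imread(f'pics/{n}12c.png') for n in 'sd']
h=min(x.shape[0] for x in a);cv2.imwrite('pics/c12.png',cv2.resize(np.hstack([x[:h] for x in a]),None,fx=.6,fy=.6))
E
```

```text
t 13.55 tcp [ 0.4362 -0.1988  0.1762] rot [-3.1413e+00 -4.0000e-04  1.8258e+00] F [ 0.3 -0.4 -1. ] w 0.0355
[ 0.00224268 -0.0236903  -0.01312607]
```

View pics/c12.png

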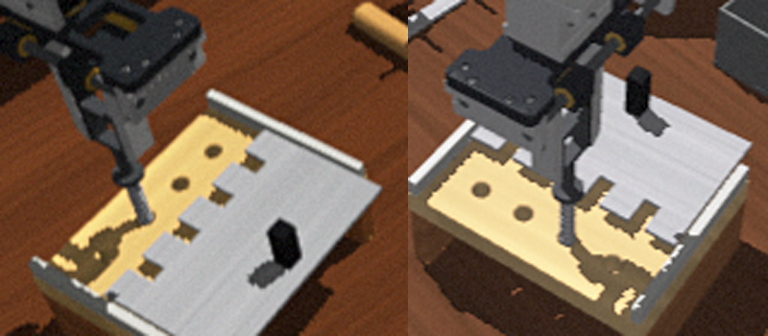

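View pics/w12c.png

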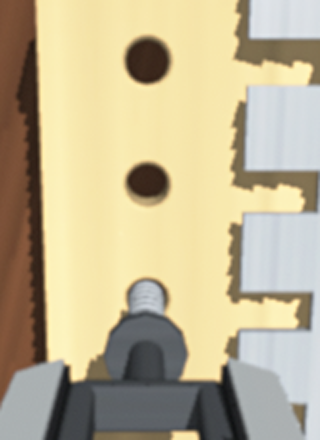

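Emit:
drive_tool --series '[{"xyz": [0,0,8],"twist": 0,"gripper": 1},{"xyz": [0,0,8],"twist": 0,"gripper": 1},{"xyz": [0,0,8],"twist": 0,"gripper": 1},{"xyz": [0,0,8],"twist": 0,"gripper": 1},{"xyz": [0,0,8],"twist": 0,"gripper": 1},{"xyz": [0,0,5],"twist": 0,"gripper": 1},{"xyz": [0,0,2],"twist": 0,"gripper": 1},{"xyz": [0,0,0],"twist": 0,"gripper": 1}]'

```text
clock: 14.7
tcp_pos: [0.4363, -0.1989, 0.1295]
ee_rot: [3.141, 0.0, 1.826]
wrist_force: [0.3, 0.4, -1.2]
grip_width: 0.0357
```

Emit:
drive_tool --series '[{"xyz": [0,0,1.5],"twist": 0,"gripper": 1},{"xyz": [0,0,1.5],"twist": 0,"gripper": 1},{"xyz": [0,0,0],"twist": 0,"gripper": 1}]'

```text
clock: 15.08
tcp_pos: [0.4362, -0.1988, 0.1265]
ee_rot: [3.142, 0.0, 1.826]
wrist_force: [0.2, 1.2, -1.3]
grip_width: 0.0356
```

```bash
python3 - <<'E'
from h import *
st=snap('wrist','w13');show(st);print(st['ft_torque']);snap('scene','s13');snap('side','d13')
crop('pics/w13.png','pics/w13c.png',245,100,405,320,2)
crop('pics/s13.png','pics/s13c.png',110,200,280,340,4)
crop('pics/d13.png','pics/d13c.png',275,270,425,410,4)
a=[cv2.imread(f'pics/{n}13c.png') for n in 'sd']
h=min(x.shape[0] for x in a);cv2.imwrite('pics/c13.png',cv2.resize(np.hstack([x[:h] for x in a]),None,fx=.6,fy=.6))
E
```

```text
t 15.07 tcp [ 0.4362 -0.1988  0.1265] rot [3.1415 0.     1.8258] F [ 0.2  1.2 -1.3] w 0.0356
[ 0.0210726  -0.00650244  0.01613548]
```

View pics/c13.png

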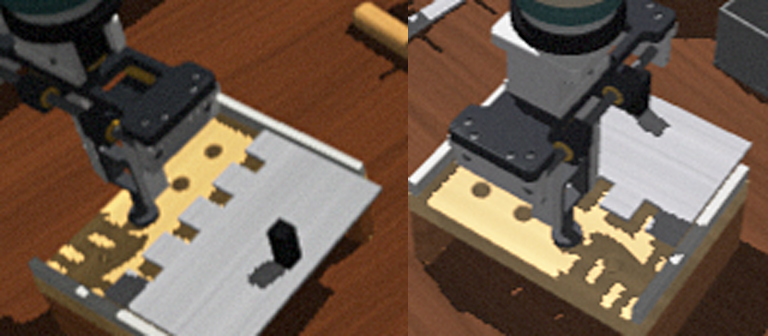

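Emit:
drive_tool --series '[{"xyz": [0,0,1],"twist": 0,"gripper": 1},{"xyz": [0,0,1],"twist": 0,"gripper": 1},{"xyz": [0,0,0],"twist": 0,"gripper": 1}]'

```text
clock: 15.6
tcp_pos: [0.4363, -0.1989, 0.1247]
ee_rot: [3.141, 0.0, 1.826]
wrist_force: [-0.9, 0.9, 0.9]
grip_width: 0.036
```

Emit:
drive_tool --series '[{"xyz": [0,0,1],"twist": 0,"gripper": 1},{"xyz": [0,0,0],"twist": 0,"gripper": 1}]'

```text
clock: 15.85
tcp_pos: [0.4363, -0.1989, 0.1246]
ee_rot: [3.141, 0.001, 1.826]
wrist_force: [-3.4, 1.0, 8.4]
grip_width: 0.036
```

Emit:
drive_tool --series '[{"xyz": [0,0,-0.5],"twist": 0,"gripper": -0.3},{"xyz": [0,0,0],"twist": 0,"gripper": -0.3},{"xyz": [0,0,0],"twist": 0,"gripper": -0.3},{"xyz": [0,0,0],"twist": 0,"gripper": -0.3},{"xyz": [0,0,-20],"twist": 0,"gripper": -0.3},{"xyz": [0,0,-50],"twist": 0,"gripper": -0.3},{"xyz": [0,0,-60],"twist": 0,"gripper": -0.3},{"xyz": [0,0,-55],"twist": 0,"gripper": -0.3}]'

```text
clock: 16.85
tcp_pos: [0.4362, -0.1988, 0.3109]
ee_rot: [3.141, 0.001, 1.826]
wrist_force: [1.0, -0.1, -0.2]
grip_width: 0.0611
```

```bash
python3 - <<'E'
from h import *
st=snap('wrist','w14');show(st);to(st,[.5430,.2745,.31],1.6556)
snap('scene','s14')
crop('pics/s14.png','pics/s14c.png',110,200,280,340,4)
E
```

```text
t 16.85 tcp [ 0.4362 -0.1988  0.3109] rot [3.1410e+00 6.0000e-04 1.8258e+00] F [ 1.  -0.1 -0.2] w 0.0611
tool shift mm [431.  222.8   0.8] twist 0.17022230021918716
```

View pics/w14.png

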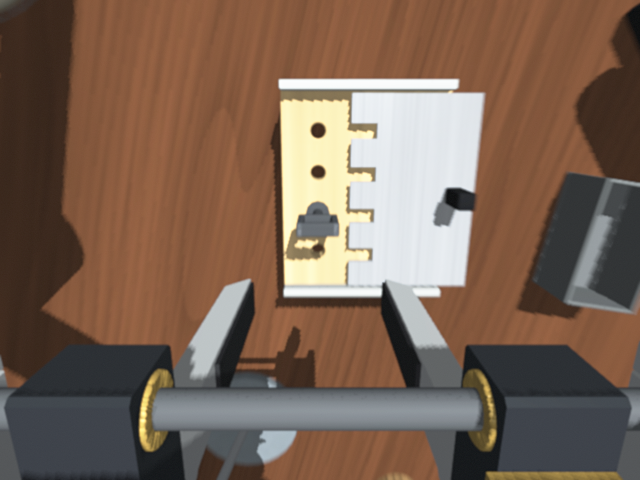

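View pics/s14c.png

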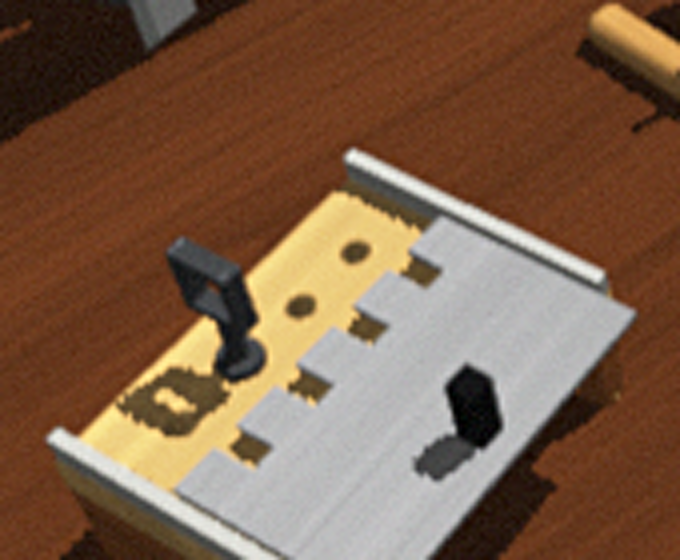

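Emit:
drive_tool --series '[{"xyz": [54,28,0],"twist": 0,"gripper": -0.3},{"xyz": [54,28,0],"twist": 0,"gripper": -0.3},{"xyz": [54,28,0],"twist": 0,"gripper": -0.3},{"xyz": [54,28,0],"twist": 0,"gripper": -0.3},{"xyz": [54,28,0],"twist": 0,"gripper": -0.3},{"xyz": [54,28,0],"twist": 0,"gripper": -0.3},{"xyz": [54,28,0],"twist": 0,"gripper": -0.3},{"xyz": [53,27,0],"twist": 0,"gripper": -0.3}]'

```text
clock: 17.95
tcp_pos: [0.5432, 0.2764, 0.3077]
ee_rot: [-3.14, 0.001, 1.826]
wrist_force: [0.5, -0.2, -0.5]
grip_width: 0.0611
```

Emit:
drive_tool --series '[{"xyz": [0,0,0],"twist": 0.085,"gripper": -0.3},{"xyz": [0,0,0],"twist": 0.085,"gripper": -0.3},{"xyz": [0,0,0],"twist": 0,"gripper": -0.3},{"xyz": [0,0,0],"twist": 0,"gripper": -0.3},{"xyz": [0,0,0],"twist": 0,"gripper": -0.3}]'

```text
clock: 18.58
tcp_pos: [0.5433, 0.2742, 0.3088]
ee_rot: [-3.142, 0.0, 1.656]
wrist_force: [-0.1, -0.2, -0.2]
grip_width: 0.0611
```

```bash
python3 - <<'E'
from h import *
st=snap('wrist','w15');show(st)
crop('pics/w15.png','pics/w15c.png',225,170,425,325,4)
E
```

```text
t 18.57 tcp [0.5433 0.2742 0.3088] rot [-3.1415e+00  1.0000e-04  1.6560e+00] F [-0.1 -0.2 -0.2] w 0.0611
```

View pics/w15c.png

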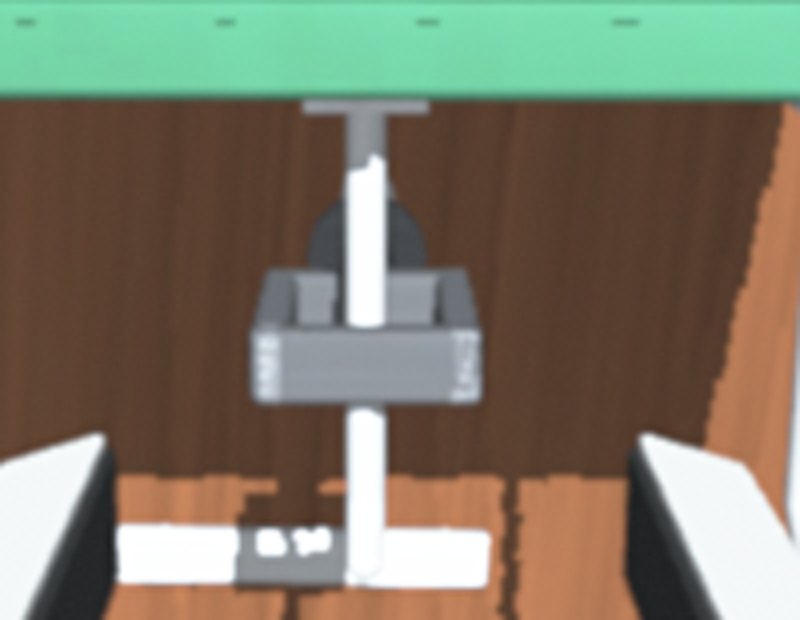

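```bash
python3 - <<'E'
from h import *
st=monitor.get_state();show(st)
W=onz('wrist',(225+366/4,170+366/4),.244,st);print(W)
to(st,[W[0],W[1],.2126],1.6556)
E
```

```text
t 18.62 tcp [0.5433 0.2742 0.309 ] rot [ 3.1415 -0.      1.6559] F [-0.  -0.2  0.7] w 0.0612
[0.54416222 0.2731366  0.244     ]
tool shift mm [-1.1  0.7 96.4] twist 0.00027202538246484664
```

Emit:
drive_tool --series '[{"xyz": [-1.1,-0.7,20],"twist": 0,"gripper": -0.3},{"xyz": [0,0,25],"twist": 0,"gripper": -0.3},{"xyz": [0,0,25],"twist": 0,"gripper": -0.3},{"xyz": [0,0,18],"twist": 0,"gripper": -0.3},{"xyz": [0,0,8.4],"twist": 0,"gripper": -0.3},{"xyz": [0,0,0],"twist": 0,"gripper": -0.3},{"xyz": [0,0,0],"twist": 0,"gripper": -0.3}]'

```text
clock: 19.5
tcp_pos: [0.5433, 0.2735, 0.2135]
ee_rot: [3.14, -0.0, 1.656]
wrist_force: [0.4, -0.1, 0.4]
grip_width: 0.0612
```

Emit:
drive_tool --series '[{"xyz": [0,0,0],"twist": 0,"gripper": 1},{"xyz": [0,0,0],"twist": 0,"gripper": 1},{"xyz": [0,0,0],"twist": 0,"gripper": 1},{"xyz": [0,0,0],"twist": 0,"gripper": 1},{"xyz": [0,0,0],"twist": 0,"gripper": 1},{"xyz": [0,0,0],"twist": 0,"gripper": 1}]' --newtons 30

```text
clock: 20.25
tcp_pos: [0.5428, 0.2734, 0.2128]
ee_rot: [3.141, -0.0, 1.656]
wrist_force: [-0.3, 0.3, 2.2]
grip_width: 0.0357
```

```bash
python3 - <<'E'
from h import *
st=snap('wrist','w16');show(st)
crop('pics/w16.png','pics/w16c.png',165,170,465,395,2.6)
E
```

```text
t 20.25 tcp [0.5428 0.2734 0.2128] rot [ 3.1412e+00 -1.0000e-04  1.6558e+00] F [-0.3  0.3  2.2] w 0.0357
```

View pics/w16c.png

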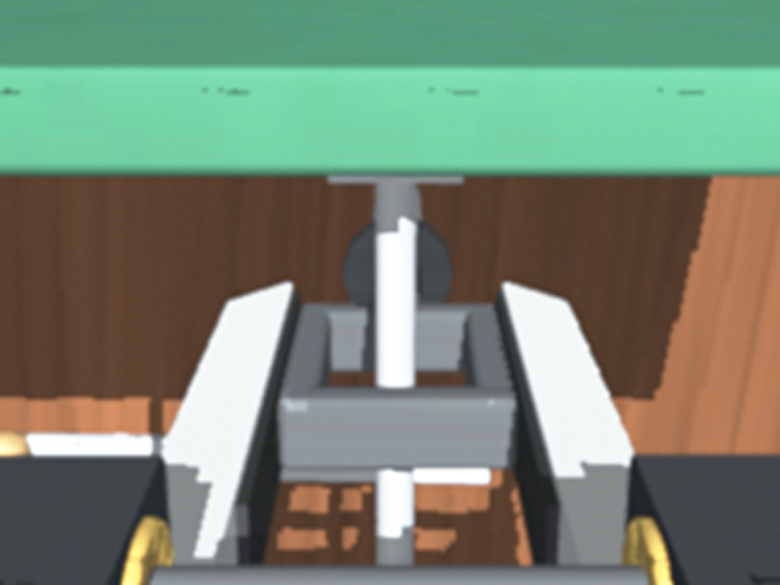

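Emit:
drive_tool --series '[{"xyz": [0,0,-8],"twist": 0,"gripper": 1},{"xyz": [0,0,-7],"twist": 0,"gripper": 1},{"xyz": [0,0,0],"twist": 0,"gripper": 1},{"xyz": [0,0,0],"twist": 0,"gripper": 1}]'

```text
clock: 20.8
tcp_pos: [0.5426, 0.2733, 0.2275]
ee_rot: [-3.141, 0.0, 1.656]
wrist_force: [-0.7, -0.1, -0.9]
grip_width: 0.0357
```

Emit:
drive_tool --series '[{"xyz": [-8,0,0],"twist": 0,"gripper": 1},{"xyz": [-12,0,0],"twist": 0,"gripper": 1},{"xyz": [-15,0,0],"twist": 0,"gripper": 1},{"xyz": [-15,0,0],"twist": 0,"gripper": 1},{"xyz": [-15,0,0],"twist": 0,"gripper": 1},{"xyz": [-10,0,0],"twist": 0,"gripper": 1},{"xyz": [0,0,0],"twist": 0,"gripper": 1}]'

```text
clock: 21.68
tcp_pos: [0.5492, 0.1978, 0.2277]
ee_rot: [3.141, -0.0, 1.654]
wrist_force: [-1.1, 0.7, -1.6]
grip_width: 0.0357
```

```bash
python3 - <<'E'
from h import *
st=snap('scene','s17');show(st);snap('side','d17')
crop('pics/s17.png','pics/s17c.png',110,100,480,380,2)
E
```

```text
t 21.68 tcp [0.5492 0.1978 0.2277] rot [ 3.1414e+00 -1.0000e-04  1.6545e+00] F [-1.1  0.7 -1.6] w 0.0357
```

View pics/s17c.png

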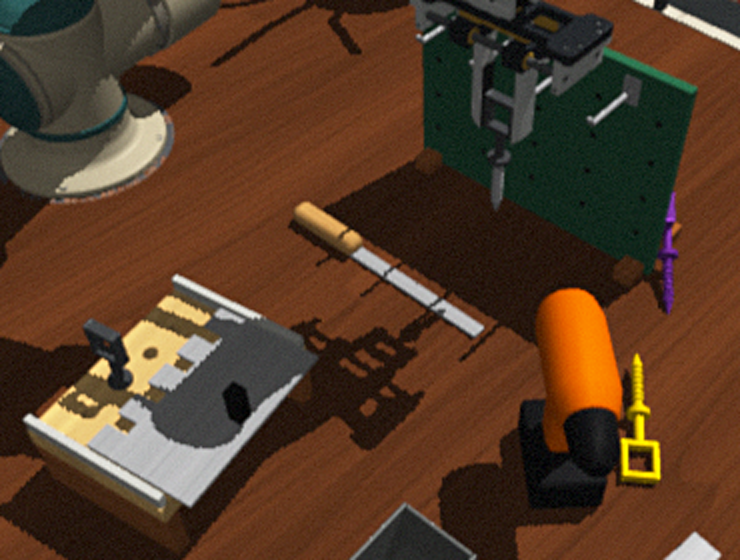

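View pics/d17.png

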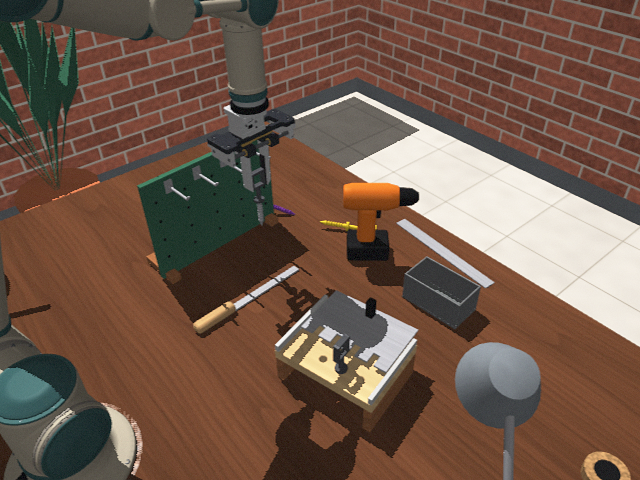

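```bash
python3 - <<'E'
from h import *
st=monitor.get_state();to(st,[.4183,-.1234,.268],1.5708+.256)
E
```

```text
tool shift mm [-309.9 -157.6  -40.6] twist -0.17129252725793487
```

Emit:
drive_tool --series '[{"xyz": [-10,0,-40],"twist": 0,"gripper": 1},{"xyz": [-40,-18,-20],"twist": 0,"gripper": 1},{"xyz": [-50,-26,0],"twist": 0,"gripper": 1},{"xyz": [-53,-28,0],"twist": 0,"gripper": 1},{"xyz": [-53,-28,0],"twist": 0,"gripper": 1},{"xyz": [-53,-29,0],"twist": 0,"gripper": 1},{"xyz": [-51,-29,0],"twist": 0,"gripper": 1},{"xyz": [0,0,10],"twist": -0.085,"gripper": 1}]'

```text
clock: 22.78
tcp_pos: [0.4171, -0.1271, 0.2783]
ee_rot: [3.14, 0.003, 1.737]
wrist_force: [0.7, 1.4, -1.2]
grip_width: 0.0362
```

Emit:
drive_tool --series '[{"xyz": [0,0,10],"twist": -0.086,"gripper": 1},{"xyz": [0,0,0],"twist": 0,"gripper": 1},{"xyz": [0,0,0],"twist": 0,"gripper": 1},{"xyz": [0,0,0],"twist": 0,"gripper": 1}]'

```text
clock: 23.28
tcp_pos: [0.4184, -0.1235, 0.268]
ee_rot: [3.141, 0.001, 1.827]
wrist_force: [0.4, 0.1, -1.4]
grip_width: 0.0358
```

```bash
python3 - <<'E'
from h import *
st=snap('wrist','w18');show(st)
crop('pics/w18.png','pics/w18c.png',235,100,425,320,3)
E
```

```text
t 23.27 tcp [ 0.4184 -0.1235  0.268 ] rot [3.1408e+00 6.0000e-04 1.8270e+00] F [ 0.4  0.1 -1.4] w 0.0358
```

View pics/w18c.png

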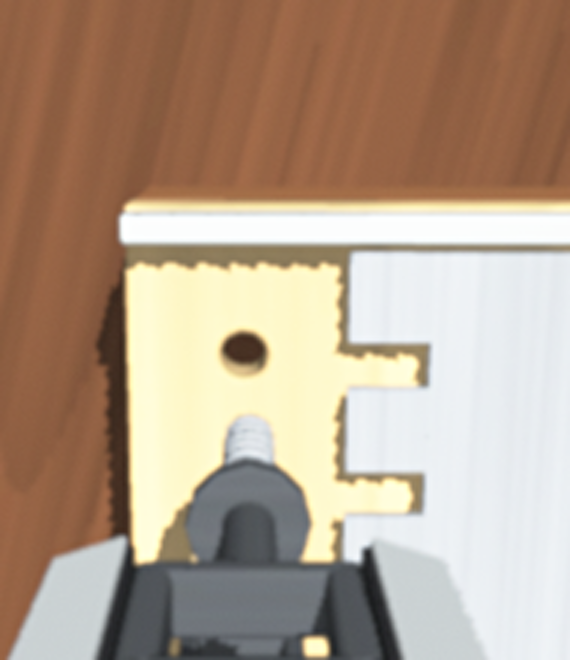

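```bash
python3 - <<'E'
from h import *
st=monitor.get_state();show(st)
h=onz('wrist',(235+245/3,100+353/3),.08,st);print(h);to(st,[h[0],h[1],.209])
E
```

```text
t 23.32 tcp [ 0.4184 -0.1235  0.268 ] rot [3.1409e+00 5.0000e-04 1.8271e+00] F [-0.3 -1.2 -1.2] w 0.0357
[ 0.41891122 -0.12317163  0.08      ]
tool shift mm [ 0.2  0.6 59. ] twist None
```

Emit:
drive_tool --series '[{"xyz": [0.4,-1.3,20],"twist": 0,"gripper": 1},{"xyz": [0,0,20],"twist": 0,"gripper": 1},{"xyz": [0,0,19],"twist": 0,"gripper": 1},{"xyz": [0,0,0],"twist": 0,"gripper": 1},{"xyz": [0,0,0],"twist": 0,"gripper": 1},{"xyz": [0,0,0],"twist": 0,"gripper": 1},{"xyz": [0,0,0],"twist": 0,"gripper": 1}]'

```text
clock: 24.2
tcp_pos: [0.417, -0.1238, 0.2092]
ee_rot: [3.141, 0.001, 1.827]
wrist_force: [-0.3, 0.5, -1.8]
grip_width: 0.0355
```

```bash
python3 - <<'E'
from h import *
st=snap('wrist','w19');show(st);snap('scene','s19');snap('side','d19')
crop('pics/w19.png','pics/w19c.png',245,100,405,320,3)
crop('pics/s19.png','pics/s19c.png',110,200,280,340,4)
crop('pics/d19.png','pics/d19c.png',275,270,425,410,4)
E
```

```text
t 24.2 tcp [ 0.417  -0.1238  0.2092] rot [3.1405e+00 9.0000e-04 1.8268e+00] F [-0.3  0.5 -1.8] w 0.0355
```

View pics/w19c.png

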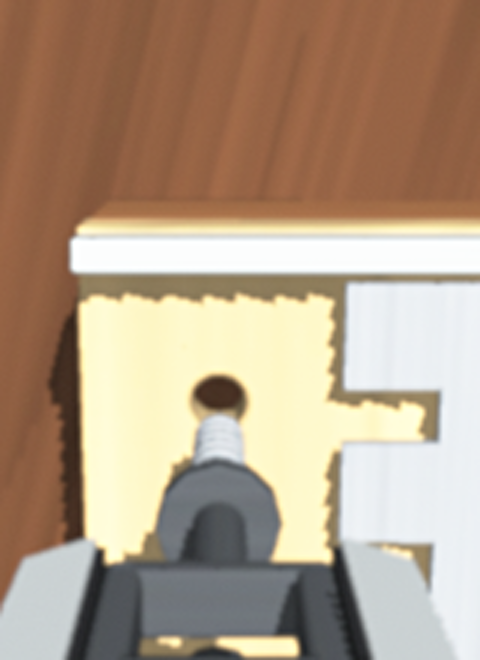

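View pics/s19c.png

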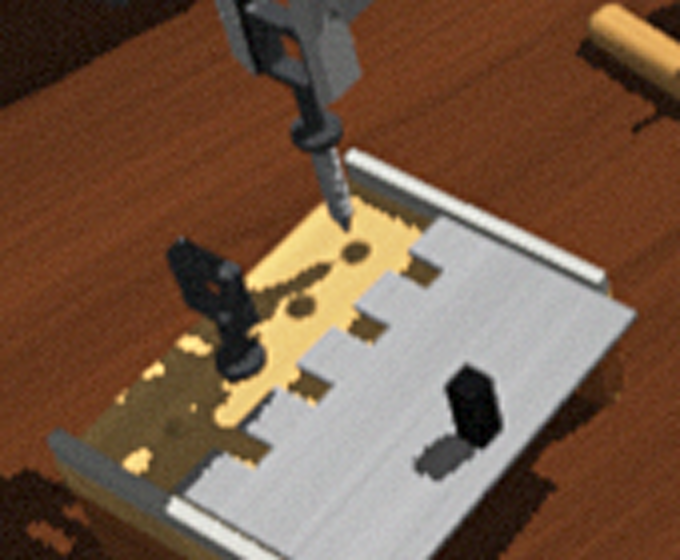

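View pics/d19c.png

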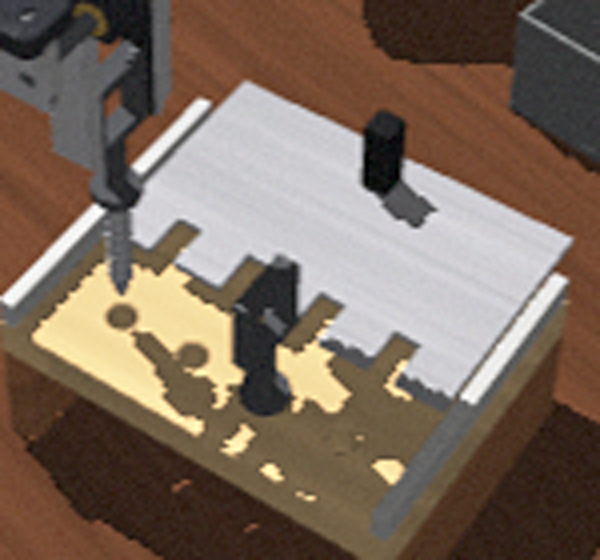

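```bash
python3 - <<'E'
from h import *
st=monitor.get_state()
S=lambda x,y:(110+x/4,200+y/4);D=lambda x,y:(275+x/4,270+y/4)
R=Ro.from_euler('xyz',st['ee_rot']).as_matrix()
T,r=tri(ray('scene',S(348,232)),ray('side',D(121,296)));print('tip',T,r)
h,r=tri(ray('scene',S(355,252)),ray('side',D(122,317)));print('hole',h,r)
print((R.T@(T-h)*1e3).round(1))
E
```

```text
tip [ 0.4161534  -0.12390274  0.09398721] [np.float64(0.0001589468456825347), np.float64(0.0001589468456824871)]
hole [ 0.41641444 -0.12352787  0.07858293] [np.float64(0.0001730132379183705), np.float64(0.00017301323791844234)]
[ -0.3  -0.3 -15.4]
```

Aligned within about 0.5 mm; nudge +0.5 and descend.

Emit:
drive_tool --series '[{"xyz": [0.5,0.2,5],"twist": 0,"gripper": 1},{"xyz": [0,0,8],"twist": 0,"gripper": 1},{"xyz": [0,0,8],"twist": 0,"gripper": 1},{"xyz": [0,0,8],"twist": 0,"gripper": 1},{"xyz": [0,0,3],"twist": 0,"gripper": 1},{"xyz": [0,0,0],"twist": 0,"gripper": 1}]'

```text
clock: 25.1
tcp_pos: [0.4166, -0.1231, 0.1763]
ee_rot: [-3.141, -0.0, 1.827]
wrist_force: [-0.6, -0.1, -1.7]
grip_width: 0.0357
```

```bash
python3 - <<'E'
from h import *
st=snap('wrist','w20');show(st)
crop('pics/w20.png','pics/w20c.png',245,100,405,320,3)
E
```

```text
t 25.1 tcp [ 0.4166 -0.1231  0.1763] rot [-3.1413e+00 -3.0000e-04  1.8268e+00] F [-0.6 -0.1 -1.7] w 0.0357
```

View pics/w20c.png

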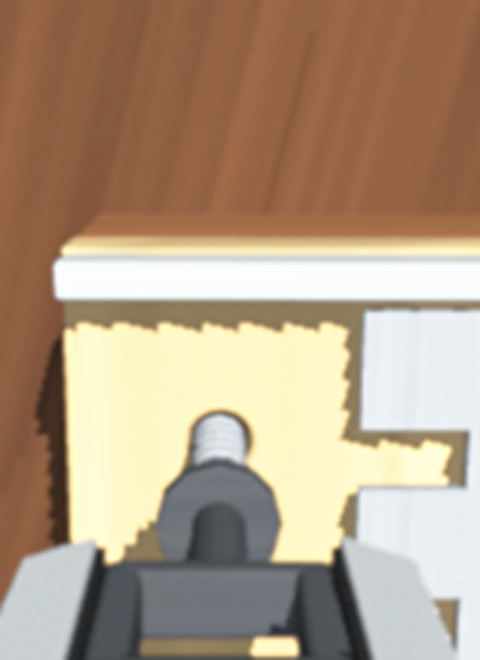

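In the hole, no side force. Continue to home.

Emit:
drive_tool --series '[{"xyz": [0,0,8],"twist": 0,"gripper": 1},{"xyz": [0,0,8],"twist": 0,"gripper": 1},{"xyz": [0,0,8],"twist": 0,"gripper": 1},{"xyz": [0,0,8],"twist": 0,"gripper": 1},{"xyz": [0,0,8],"twist": 0,"gripper": 1},{"xyz": [0,0,6],"twist": 0,"gripper": 1},{"xyz": [0,0,3],"twist": 0,"gripper": 1},{"xyz": [0,0,0],"twist": 0,"gripper": 1}]'

```text
clock: 26.15
tcp_pos: [0.4167, -0.1231, 0.1274]
ee_rot: [-3.141, -0.0, 1.827]
wrist_force: [-0.3, -1.1, -1.1]
grip_width: 0.0355
```

Emit:
drive_tool --series '[{"xyz": [0,0,1],"twist": 0,"gripper": 1},{"xyz": [0,0,1],"twist": 0,"gripper": 1},{"xyz": [0,0,0],"twist": 0,"gripper": 1}]'

```text
clock: 26.52
tcp_pos: [0.4167, -0.1231, 0.1256]
ee_rot: [3.141, 0.0, 1.827]
wrist_force: [-0.5, -0.5, -0.8]
grip_width: 0.0361
```

Emit:
drive_tool --series '[{"xyz": [0,0,1],"twist": 0,"gripper": 1},{"xyz": [0,0,0],"twist": 0,"gripper": 1}]'

```text
clock: 26.78
tcp_pos: [0.4168, -0.1232, 0.1249]
ee_rot: [3.141, 0.0, 1.827]
wrist_force: [-0.7, 0.7, 1.2]
grip_width: 0.036
```

Emit:
drive_tool --series '[{"xyz": [0,0,0.8],"twist": 0,"gripper": 1},{"xyz": [0,0,0],"twist": 0,"gripper": 1}]'

```text
clock: 27.02
tcp_pos: [0.4169, -0.1232, 0.1249]
ee_rot: [3.141, 0.001, 1.827]
wrist_force: [-1.7, 1.4, 7.7]
grip_width: 0.0359
```

Emit:
drive_tool --series '[{"xyz": [0,0,-0.5],"twist": 0,"gripper": -0.3},{"xyz": [0,0,0],"twist": 0,"gripper": -0.3},{"xyz": [0,0,0],"twist": 0,"gripper": -0.3},{"xyz": [0,0,0],"twist": 0,"gripper": -0.3},{"xyz": [0,0,-20],"twist": 0,"gripper": -0.3},{"xyz": [0,0,-50],"twist": 0,"gripper": -0.3},{"xyz": [0,0,-50],"twist": 0,"gripper": -0.3},{"xyz": [0,0,0],"twist": 0,"gripper": -0.3}]'

```text
clock: 28.02
tcp_pos: [0.4191, -0.1242, 0.2479]
ee_rot: [3.135, 0.006, 1.827]
wrist_force: [-0.7, -0.1, -1.0]
grip_width: 0.0607
```

Emit:
drive_tool --series '[{"xyz": [-60,35,0],"twist": 0,"gripper": -0.3},{"xyz": [0,40,-10],"twist": 0,"gripper": -0.3},{"xyz": [0,45,0],"twist": 0,"gripper": -0.3},{"xyz": [0,0,0],"twist": 0,"gripper": -0.3},{"xyz": [0,0,0],"twist": 0,"gripper": -0.3},{"xyz": [0,0,0],"twist": 0,"gripper": -0.3},{"xyz": [0,0,0],"twist": 0,"gripper": -0.3}]'

```text
clock: 28.9
tcp_pos: [0.5422, -0.146, 0.2545]
ee_rot: [3.142, 0.0, 1.826]
wrist_force: [-0.3, -0.2, 0.3]
grip_width: 0.061
```

```bash
python3 - <<'E'
from h import *
st=snap('wrist','w21');show(st);snap('scene','s21');snap('side','d21')
crop('pics/s21.png','pics/s21c.png',110,200,280,340,4)
crop('pics/d21.png','pics/d21c.png',275,270,425,410,4)
E
```

```text
t 28.9 tcp [ 0.5422 -0.146   0.2545] rot [3.1416e+00 2.0000e-04 1.8262e+00] F [-0.3 -0.2  0.3] w 0.061
```

View pics/w21.png

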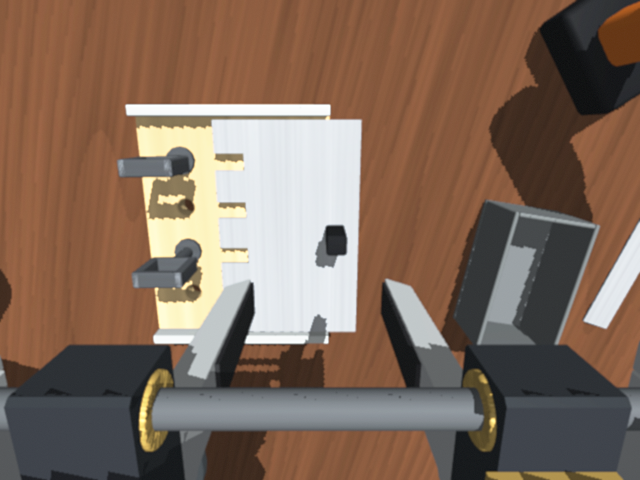

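View pics/s21c.png

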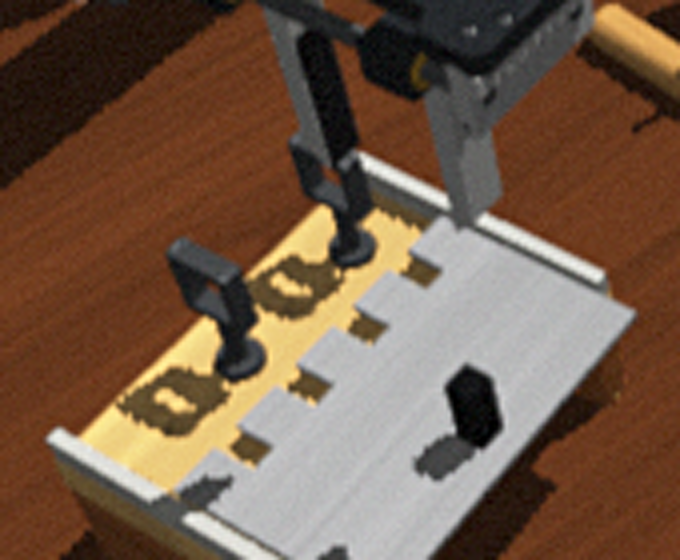

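View pics/d21c.png

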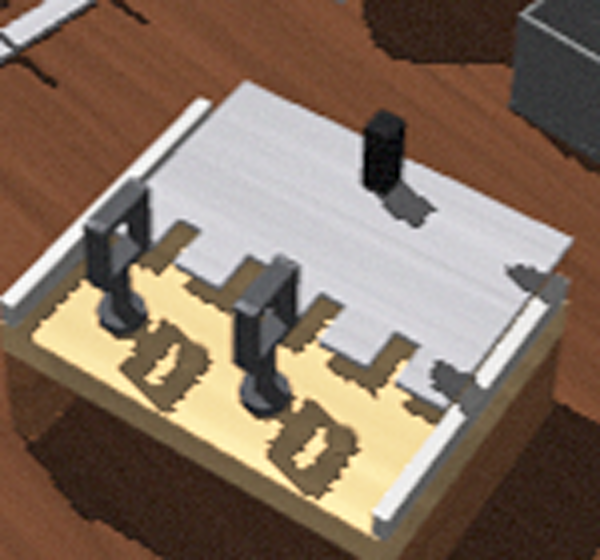

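```bash
python3 - <<'E'
from h import *
st=monitor.get_state();print(onz('wrist',(337,243),.133,st)); to(st,[.5583,-.1500,.111],1.8265)
E
```

```text
[ 0.55955608 -0.14709337  0.133     ]
tool shift mm [ -7.8  14.1 143.6] twist -0.00015960279184756843
```

Emit:
drive_tool --series '[{"xyz": [-6.8,14,40],"twist": 0,"gripper": -0.3},{"xyz": [0,0,40],"twist": 0,"gripper": -0.3},{"xyz": [0,0,40],"twist": 0,"gripper": -0.3},{"xyz": [0,0,23.6],"twist": 0,"gripper": -0.3},{"xyz": [0,0,0],"twist": 0,"gripper": -0.3},{"xyz": [0,0,0],"twist": 0,"gripper": 1},{"xyz": [0,0,0],"twist": 0,"gripper": 1},{"xyz": [0,0,0],"twist": 0,"gripper": 1}]' --newtons 20

```text
clock: 30.05
tcp_pos: [0.5589, -0.1491, 0.1118]
ee_rot: [3.14, 0.001, 1.827]
wrist_force: [-0.2, 0.6, 0.9]
grip_width: 0.0344
```

Emit:
drive_tool --series '[{"xyz": [0,0,0],"twist": 0,"gripper": 1},{"xyz": [0,0,0],"twist": 0,"gripper": 1},{"xyz": [0,0,0],"twist": 0,"gripper": 1},{"xyz": [0,0,0],"twist": 0,"gripper": 1}]'

```text
clock: 30.55
tcp_pos: [0.558, -0.149, 0.111]
ee_rot: [-3.141, 0.0, 1.827]
wrist_force: [-1.7, -0.6, 2.8]
grip_width: 0.0158
```

Emit:
drive_tool --series '[{"xyz": [0,-4,0],"twist": 0,"gripper": 1},{"xyz": [0,-4,0],"twist": 0,"gripper": 1},{"xyz": [0,-4,0],"twist": 0,"gripper": 1},{"xyz": [0,-4,0],"twist": 0,"gripper": 1},{"xyz": [0,-3,0],"twist": 0,"gripper": 1},{"xyz": [0,0,0],"twist": 0,"gripper": 1}]'

```text
clock: 31.3
tcp_pos: [0.5395, -0.1538, 0.1109]
ee_rot: [-3.141, 0.0, 1.827]
wrist_force: [-0.4, 1.3, 4.9]
grip_width: 0.016
```

Emit:
drive_tool --series '[{"xyz": [0,-3,0],"twist": 0,"gripper": 1},{"xyz": [0,-4,0],"twist": 0,"gripper": 1},{"xyz": [0,-4,0],"twist": 0,"gripper": 1},{"xyz": [0,-4,0],"twist": 0,"gripper": 1},{"xyz": [0,-3,0],"twist": 0,"gripper": 1},{"xyz": [0,0,0],"twist": 0,"gripper": 1}]'

```text
clock: 32.05
tcp_pos: [0.5222, -0.1583, 0.1109]
ee_rot: [-3.142, 0.0, 1.827]
wrist_force: [0.2, 1.8, 4.8]
grip_width: 0.0153
```

```bash
python3 - <<'E'
from h import *
st=monitor.get_state();show(st);snap('scene','s22');snap('side','d22')
crop('pics/s22.png','pics/s22c.png',110,200,280,340,4)
crop('pics/d22.png','pics/d22c.png',275,270,425,410,4)
E
```

```text
t 32.05 tcp [ 0.5222 -0.1583  0.1109] rot [-3.1415e+00  1.0000e-04  1.8268e+00] F [0.2 1.8 4.8] w 0.0153
```

View pics/s22c.png

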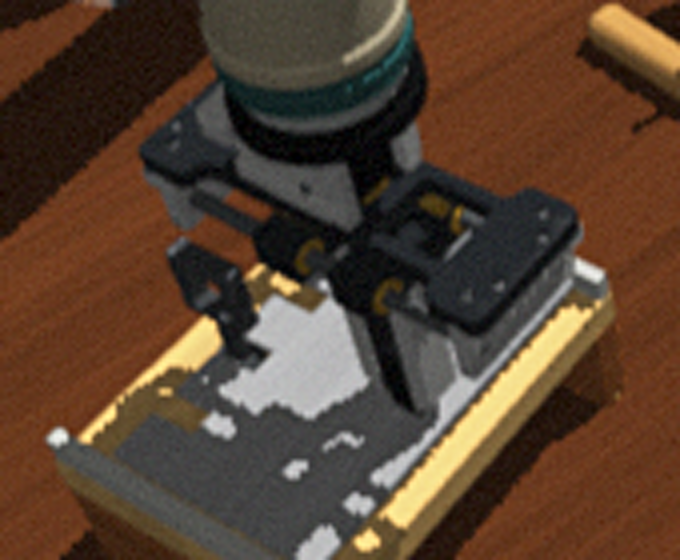

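View pics/d22c.png

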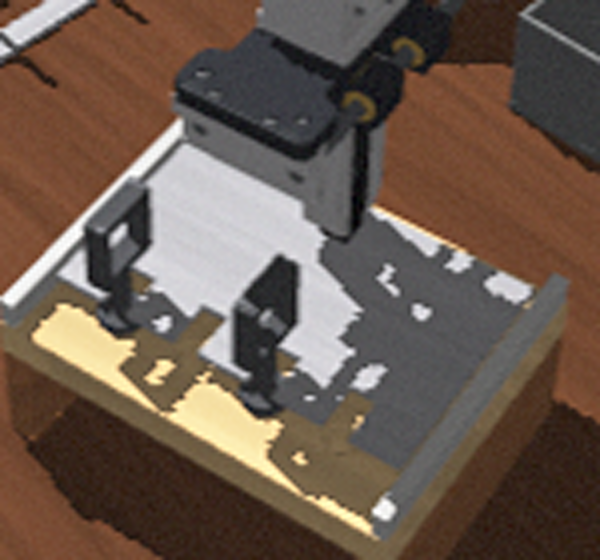

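Emit:
drive_tool --series '[{"xyz": [0,-2,0],"twist": 0,"gripper": 1},{"xyz": [0,-2,0],"twist": 0,"gripper": 1},{"xyz": [0,-2,0],"twist": 0,"gripper": 1},{"xyz": [0,0,0],"twist": 0,"gripper": 1}]'

```text
clock: 32.65
tcp_pos: [0.5166, -0.1598, 0.1109]
ee_rot: [3.141, 0.0, 1.827]
wrist_force: [0.1, 1.3, 6.2]
grip_width: 0.0164
```

Emit:
drive_tool --series '[{"xyz": [0,-1.5,0],"twist": 0,"gripper": 1},{"xyz": [0,0,0],"twist": 0,"gripper": 1}]'

```text
clock: 32.9
tcp_pos: [0.5153, -0.1601, 0.1109]
ee_rot: [3.141, 0.0, 1.827]
wrist_force: [0.0, 1.4, 4.9]
grip_width: 0.0161
```

Emit:
drive_tool --series '[{"xyz": [0,-1.5,0],"twist": 0,"gripper": 1},{"xyz": [0,0,0],"twist": 0,"gripper": 1}]'

```text
clock: 33.15
tcp_pos: [0.5144, -0.1604, 0.1109]
ee_rot: [3.14, 0.0, 1.827]
wrist_force: [1.5, 2.4, 4.5]
grip_width: 0.0157
```

Emit:
drive_tool --series '[{"xyz": [0,-1.5,0],"twist": 0,"gripper": 1},{"xyz": [0,-1,0],"twist": 0,"gripper": 1},{"xyz": [0,0,0],"twist": 0,"gripper": 1}]'

```text
clock: 33.52
tcp_pos: [0.5143, -0.1604, 0.1109]
ee_rot: [3.136, 0.0, 1.826]
wrist_force: [7.8, 4.9, 3.1]
grip_width: 0.0159
```

Hard stop: shut. Relieve, release, lift away and check.

Emit:
drive_tool --series '[{"xyz": [0,2,0],"twist": 0,"gripper": 1},{"xyz": [0,0,0],"twist": 0,"gripper": -0.5},{"xyz": [0,0,0],"twist": 0,"gripper": -0.5},{"xyz": [0,0,0],"twist": 0,"gripper": -0.5},{"xyz": [0,0,-30],"twist": 0,"gripper": -0.5},{"xyz": [0,0,-60],"twist": 0,"gripper": -0.5},{"xyz": [0,0,-60],"twist": 0,"gripper": -0.5},{"xyz": [-20,0,-20],"twist": 0,"gripper": -0.5}]'

```text
clock: 34.52
tcp_pos: [0.5194, -0.1801, 0.2851]
ee_rot: [3.137, 0.004, 1.828]
wrist_force: [0.1, -0.7, -1.2]
grip_width: 0.0704
```

Emit:
drive_tool --series '[{"xyz": [0,30,0],"twist": 0,"gripper": -0.5},{"xyz": [0,0,0],"twist": 0,"gripper": -0.5},{"xyz": [0,0,0],"twist": 0,"gripper": -0.5},{"xyz": [0,0,0],"twist": 0,"gripper": -0.5}]'

```text
clock: 35.02
tcp_pos: [0.5464, -0.1723, 0.2803]
ee_rot: [-3.14, -0.001, 1.827]
wrist_force: [-0.1, 0.0, 0.4]
grip_width: 0.0704
```

```bash
python3 - <<'E'
from h import *
st=snap('wrist','w23');show(st);snap('scene','s23');snap('side','d23')
crop('pics/w23.png','pics/w23c.png',120,60,400,290,2.7)
crop('pics/s23.png','pics/s23c.png',110,200,280,340,4)
crop('pics/d23.png','pics/d23c.png',275,270,425,410,4)
E
```

```text
t 35.02 tcp [ 0.5464 -0.1723  0.2803] rot [-3.1403e+00 -5.0000e-04  1.8266e+00] F [-0.1  0.   0.4] w 0.0704
```

View pics/w23c.png

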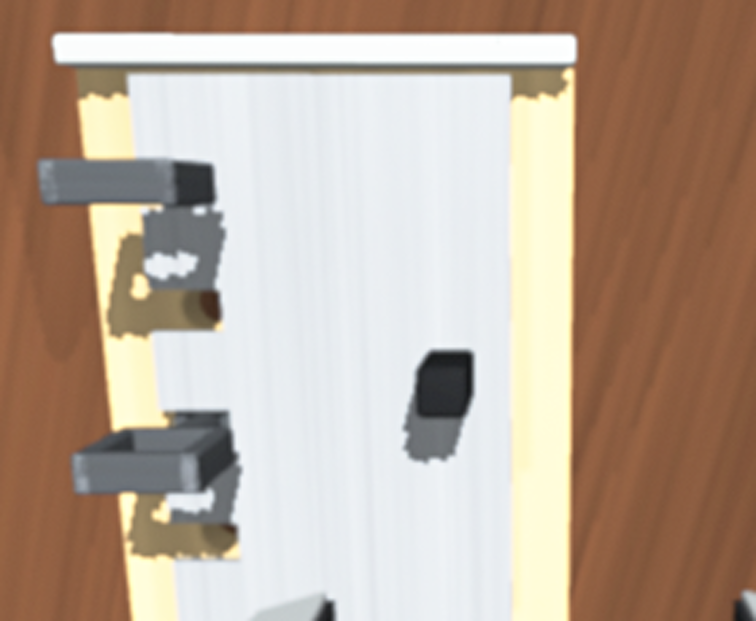

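View pics/s23.png

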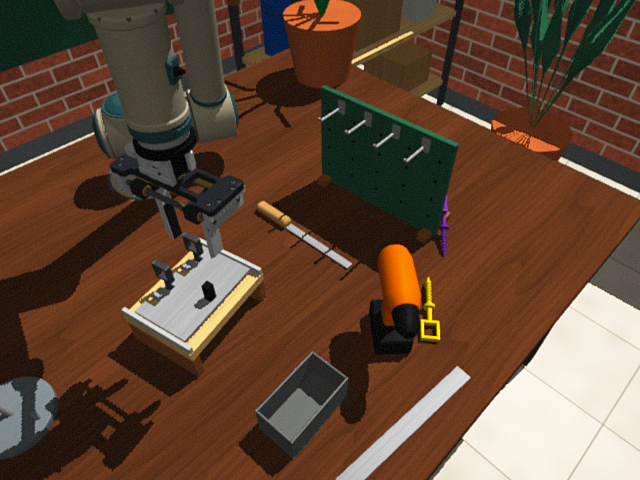

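View pics/d23c.png

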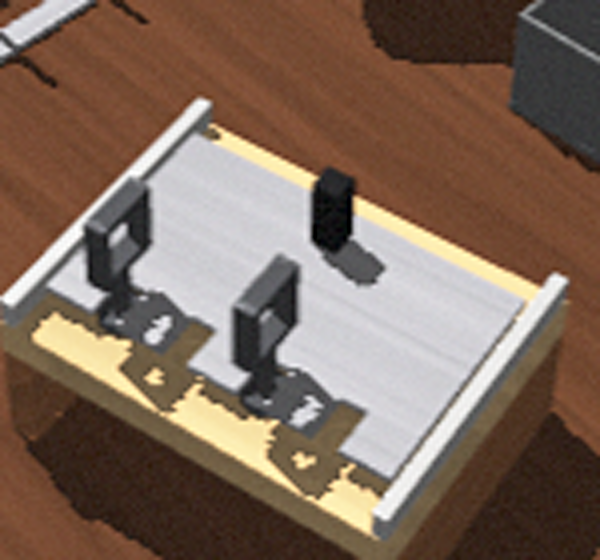

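```bash
python3 - <<'E'
from h import *
print(job.close_job())
E
```

```text
the job is handed in; nothing more can be done
None
```

The bit carrier is loaded and locked, and the job is handed in at about 35 s of the 210 s allowed.

**What was done:** Only bit0 and bit1 were hanging on the board. I pulled the comb open to its stop. I then lifted each bit off its peg and lowered it point down, bit0 into hole 1 and bit1 into hole 3, until the collar pressed on the wood. Both stopped at the expected height, with about 8 N upward force on the tool. I then pushed the comb shut 45 mm to its hard stop and released it.

**Last checks:**
- **Bits:** The final pictures show both bits upright with collars under the comb's teeth, and all pegs empty.
- **Other items:** The carrier is standing where it was, and the drill, parts bin and file have not moved. I saw no sign of the carrier being knocked aside.
- **Robot:** The gripper is open and clear of everything.

**Disagreements:**
- The wrist camera read about 1.4 mm off along the jaws, so I aligned each bit to its hole directly in the picture.
- One measurement, taken before the arm had settled, was thrown out and repeated.
- The yellow and purple look-alike bits appeared upright in the first picture and lying down in later ones. I never went near them.

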